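# Clamp the handheld meter in the repair jig

## Task

Put the handheld meter into the repair jig so that it can be opened for service. Throw the jig's red clamp handle over to open the clamp, lay the meter flat in the jig and push it fully home, one long side against the two steel pins and one end up against the blue end stop under its lip, then throw the handle back past its centre so that the clamp snaps shut with its rubber pad pressing on the meter. Do not ram the meter into the stop, leave the tape measure, jars and screwdriver where they are, and end with the robot clear of everything.

Things in the scene. Friction and masses are not known exactly. Their poses are not given: they have to be found in the camera images.
- jig: Repair jig fixed to the bench: aluminium plate 116 (x) x 292 (y) x 12 mm, y=-115 to +177 mm; its top is at z=12 mm, origin on the bench, z up. Two upright steel pins, 16 mm diameter, 10 mm tall above the plate, centred at (x=30, y=-46) and (x=30, y=+40) mm, so their faces towards the meter are at x=+22 mm. End stop near the -y end, clamp at the +y end, -x side open.
- end_stop: Blue end stop, 44 mm wide, 30 mm tall, fixed on the plate, set at a different place along the jig's y each time; axes as the jig's. Origin on the plate top, in the plane of its stop face, mid width; the face looks to +y. A lip overhangs 9 mm (to y=+9 mm), its underside 23 mm above the plate: the meter is slid under it.
- pivot (a point): Pivot of the clamp, 36 mm over the bench at x=0, y=+127 mm of the jig; its axis runs along the jig's x. The bracket round it is 56 mm wide (x), from 20 mm before to 50 mm behind it (y), its top 46 mm over the bench. The clamp's pad arm reaches 78 mm from here towards the jig's -y when shut and swings up as it opens.
- clamp (a joint): Angle of the over-centre clamp rocker (arm and handle in one piece), rad: 0 shut (stop), 1.30 open (stop), about 0.05 shut on the meter. A spring drives it to the nearer end; the centre is at 0.65. At either end about 7 N at the handle's end starts it, less towards the centre; past the centre it snaps over by itself.
- handle_tip (a point): Free end of the clamp's handle, 115 mm from the pivot. Round bar with a red grip 20 mm thick from 50 to 115 mm from the pivot, 12 mm thick below. Shut, it leans 10 degrees from vertical towards the jig's -y (0.175 rad); open, 64 degrees from vertical towards +y (1.125 rad).
- clamp_pad: Black rubber pad under the end of the clamp's arm, 20 mm diameter, 9 mm tall; origin at the centre of its pressing face. Shut on nothing, its face is at y=+49 mm of the jig, 12 mm over the plate.
- instrument: Handheld meter (light case with a yellow panel and dark buttons), 44 (x) x 144 (y) x 16-18 mm tall, about 0.11 kg, lying flat on the bench; origin at the centre of its underside, z up, length along y. Either end may go to the stop. Grip it across the 44 mm.
- tape_measure: Yellow tape measure, 66 x 74 x 36 mm, loose bystander; origin at the centre of its underside.
- red_jar: White jar with red lid, 47 mm diameter, 76 mm tall, loose bystander; origin at the centre of its underside.
- amber_jar: Tan jar with black lid, 43 mm diameter, 66 mm tall, loose bystander; origin at the centre of its underside.
- screwdriver: Screwdriver with yellow handle, 28 x 182 x 28 mm, loose bystander lying on the bench; origin at the centre of its underside.

How it is judged (in metres and radians):
On the way, in this order (a step that is already met when the one before it is completed fails the run):
1. the clamp is snapped open (value of joint clamp above 1.2 rad), for 0.2 s.
2. the meter is home against pins and end stop, flat on the plate (x of instrument in the frame of jig between -0.0025 and 0.003 m and y of instrument in the frame of end_stop between 0.069 and 0.0745 m and z of instrument in the frame of end_stop below 0.003 m and angle between the y axis of instrument and the y axis of jig, either way round below 0.05 rad and angle between instrument's own z axis and vertical below 0.05 rad), for 0.2 s.
At the end, for the whole second after the job is handed in: The clamp is shut past its centre (joint under 0.15 rad) with its pad pressing on the meter with more than 3 N; the meter lies flat and still on the plate, right way up, its long side within 2.5 mm of the two pins and its end within 2.5 mm of the end stop's face, square to the jig within 0.05 rad (all of step 2 and value of joint clamp below 0.15 rad and contact force between clamp_pad and instrument above 3 N and linear speed of instrument below 0.01 m/s); the robot touches nothing.
It fails at once if the meter is rammed into the end stop (over 60 N) (contact force between instrument and end_stop above 60 N).
It fails at once if a bystander is moved by more than 30 mm (distance of any of tape_measure, red_jar, amber_jar, screwdriver from where it was at the start of the episode above 0.03 m).
It also fails if it takes over 72 s, if anything falls off the work surface, if the arm or the gripper's body presses on something with over 40 N, if the wrist force passes 120 N, or if a joint passes its speed limit or range.

## Robot

A 7-joint arm with a two-finger parallel gripper is mounted at the origin on the work surface; the furniture and walls round the work are solid. World frame = base frame: x ahead of the robot, y to its left, z up, the work surface at z = 0. Lengths are in m, angles in degrees, forces in N, time in s.
With the tool pointing down it reaches from about 0.4 to 0.85 m from the base axis. Payload 10.4 kg.
Tool frame: the origin (TCP) lies midway between the tips of the shut fingers; the grasp point (between the pads) lies 19 mm behind it; z points along the fingers, x is the direction in which the jaws open and shut, and the axes are right-handed (so a half turn about z gives the same grasp; the last joint's range is limited). The gripper opens to 85 mm and grips with 20 to 120 N. Pads are 22 mm wide; open, the fingers measure 114 mm over their backs; the gripper's body (76 mm by 85 mm) begins 54 mm behind the grasp point. The pads swing forward as they close: fully open they stand 13 mm farther back than shut.
Start: joints at [75.424, 19.034, -3.707, 83.658, 1.238, 77.344, -5.071], TCP at [0.144, -0.608, 0.231] pointing down, gripper open.
Joint ranges: [-148.97, 148.97], [-28.65, 121.19], [-84.17, 76.75], [9.2, 138.47], [-72.65, 252.65], [3.7, 117.97], [-149.18, 149.18]. Speed limits (degrees/s): [127.2, 127.2, 159.86, 159.86, 180, 180, 180].

## Interface

Orientations are given as [roll, pitch, yaw] about the fixed x, y, z axes, in that order (R = Rz(yaw) Ry(pitch) Rx(roll)).
In Python, from station import * gives the robot as it stands.
- The arm moves only by the tool carry_out, never from a script. Its argument "series" is a list of rows, each a list of 2 entries, a list of its own where there are three numbers: the shift along the tool's x, y, z in cm, then the turn, a rotation vector about the tool's x, y, z in degrees. A call has 1 to 8 rows; each row shifts and turns the pose as measured when the row begins, along the tool's axes as they then stand; what a row does not reach is not made up. A row lasts 1/10 s, in which the tool goes at most 50 mm and 8.59 degrees, less where a joint would pass 70% of its speed; a pose out of reach is approached as far as the arm can. A call with a gripper value outside its range is refused whole. "jaw" is the finger opening in cm, from 0 to 8.54, set as the call begins (left out, the last holds). The fingers move at their own pace and stop on an object; the grip force is fixed at half the most. Time passes only in rows, so rows that do not move let the fingers close. It gives the time, the measured TCP pose, the force and the opening at its end, in the units of the state.
- get_obs(): the state, without advancing time (a new reading comes with each control period).
- capture(name): name is "scene" or "top" or "wrist"; returns a dict with "pixels" (400x640x3 uint8, red, green, blue), "vfov" (degrees; the focal length in pixels is half the picture's height over the tangent of half this angle, whatever the lens; pixels are square), "cx", "cy" (the principal point, pixels), "xyz" and "rotation" of the camera in the world; the wrist camera has in their place "T_tool_cam" (4x4, takes a point from camera to tool coordinates, whose origin is the TCP and whose axes are the tool frame's). Camera axes: x right, y down, z forward; pixel columns grow to the right and rows downward; lengths in m; the calibration is good to about 2 mm. The wrist camera is an equidistant fisheye: a pixel r from the principal point sees the ray r / f radians off the axis. A picture is of the moment at which its call begins: read the wrist's pose just before it. There is no depth.
- finish_job(): hands the job in, once; it reports no verdict.
Trained networks look in the newest picture that a camera, given by its name, has taken for a name from the list of things; names that differ only in an ending like _2 or _b are one class to them, and where a whole thing is asked for, a point or a joint stands for the part that bears it (a point fixed in the world has none). Each returns a list of dicts, best first, with "p" (0 to 1); they miss things now and then, are a little off and sometimes report something else, mostly with a low value. They report only what shows in the picture. A call takes as long as a camera call.
- boxes_of(target, camera): "position" ([column, row] in pixels, amid what is visible of it).
- trace(target, camera): "region" (400x640 bool, what is visible of it) and "position" ([column, row] in pixels, amid what is visible of it).
The state is a dict: "time": time; "qpos": joint angles; "qd": joint speeds; "joint_torque": joint torques, N m; "eef_pos": TCP position; "tool_rot": TCP orientation; "wrist_force": force on the tool from outside, world axes, zero at the start; "ft_torque": the same for the moment, N m; "width": opening from 0.0 (shut) to 1.0 (fully open).
Only numpy, scipy, OpenCV 4.12 (cv2) and the standard library are available. Lean on these libraries where they do the work, as an engineer would, in place of code of your own. Each camera call takes 0.05 s, during which the arm holds its last target.

## Working session

There is one attempt and no reset: what is moved stays moved. The work goes in short steps, Python scripts to look and compute and a tool call to move; the robot and the scene stay as the last step left them, time stands still between calls to the robot, and variables do not carry over. Pictures are saved under pics/ and viewed, and the job is handed in when it is done.

Besides the shell and the picture viewer there is one more tool, called after "Emit:" as name([rows], argument=value, ...), one row to a line, values as JSON. carry_out: Moves the arm, as the interface text tells. Its arguments: {"type":"object","properties":{"series":{"type":"array","items":{"type":"array"}},"jaw":{"type":"number"}},"required":["series"]}

```bash
mkdir -p pics; ls; python3 - <<'E'
from station import *
import cv2
o=get_obs(); print(o)
for n in ["scene","top","wrist"]:
    c=capture(n); cv2.imwrite(f"pics/{n}0.png",c["pixels"][:,:,::-1])
    print(n,{k:v for k,v in c.items() if k!="pixels"})
    for t in ["jig","end_stop","handle_tip","clamp_pad","instrument","tape_measure","red_jar","amber_jar","screwdriver"]:
        print(t,[(d["position"],round(d["p"],2)) for d in boxes_of(t,n)][:2])
E
```

```text
pics
{'time': 0.0, 'qpos': array([75.42465243, 19.07285294, -3.70721207, 83.70499164,  1.23929088,
       77.34237647, -5.07001956]), 'qd': array([-0.00019383, -0.05688413,  0.08410776, -0.08514279,  0.00103101,
       -0.02072134, -0.08976967]), 'joint_torque': array([-6.34016924e-04, -6.25442719e+01,  4.82147885e-02, -3.91598332e+01,
        1.61087624e-02,  1.00320615e-02, -2.07365240e-06]), 'eef_pos': array([ 0.14347824, -0.60793612,  0.23051481]), 'tool_rot': array([ 1.79994762e+02,  8.01450840e-02, -7.67171580e+01]), 'wrist_force': array([ 0.18340445, -0.48206474,  0.38535243]), 'ft_torque': array([-0.03928099,  0.02862492, -0.0077159 ]), 'width': 1.0003412160293248}
scene {'vfov': 44.75094230293712, 'cx': 318.68271610289264, 'cy': 197.7009121525331, 'xyz': array([-0.61914031,  0.92494564,  0.79414582]), 'rotation': array([-114.57376997,    0.96072144, -129.947167  ])}
jig [([238.3, 276.6], 0.78)]
end_stop [([271.3, 282.8], 0.59)]
handle_tip [([223.2, 250.8], 0.94)]
clamp_pad []
instrument [([399.8, 204.5], 0.54)]
tape_measure [([322.0, 250.6], 0.56)]
red_jar [([362.3, 227.1], 
[... 549 characters left out ...]
_jar [([195.8, 197.3], 0.56), ([345.2, 236.1], 0.54)]
amber_jar [([421.5, 131.6], 0.51)]
screwdriver [([381.3, 275.5], 0.86)]
wrist {'vfov': 65.70646984690485, 'cx': 320.0134545518298, 'cy': 195.1116777836569, 'T_tool_cam': array([[ 9.99999343e-01,  1.08400540e-03, -3.72315371e-04,
         1.83970106e-03],
       [-9.32776075e-04,  9.58457200e-01,  2.85234860e-01,
        -7.31677210e-02],
       [ 6.66044477e-04, -2.85234325e-01,  9.58457582e-01,
        -1.40954713e-01],
       [ 0.00000000e+00,  0.00000000e+00,  0.00000000e+00,
         1.00000000e+00]])}
jig []
end_stop []
handle_tip []
clamp_pad []
instrument []
tape_measure []
red_jar []
amber_jar []
screwdriver [([76.3, 21.2], 0.66)]
```

View pictures.

View pics/top0.png

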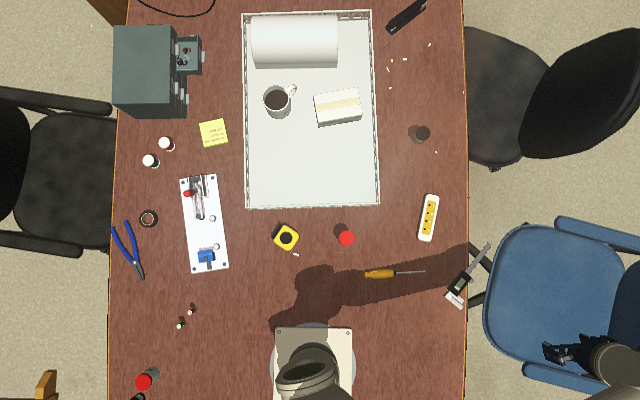

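View pics/scene0.png

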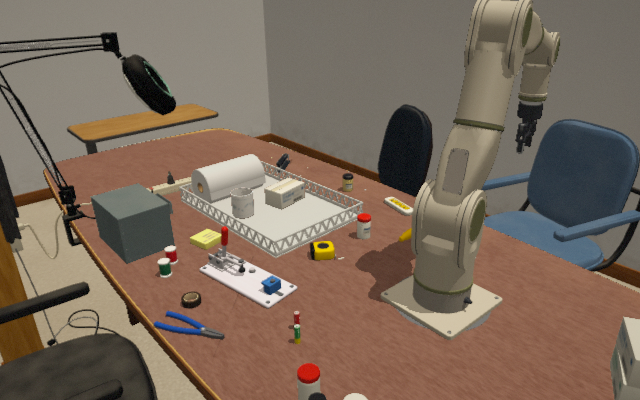

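```bash
cat > h.py <<'E'
import numpy as np, cv2
from scipy.spatial.transform import Rotation as R
from station import *
def cam(c,obs=None):
    f=200/np.tan(np.radians(c["vfov"]/2))
    if "T_tool_cam" in c:
        T=np.eye(4);T[:3,:3]=R.from_euler("xyz",obs["tool_rot"],degrees=True).as_matrix();T[:3,3]=obs["eef_pos"]
        T=T@c["T_tool_cam"];return f,T[:3,:3],T[:3,3],True
    return f,R.from_euler("xyz",c["rotation"],degrees=True).as_matrix(),np.array(c["xyz"]),False
def ray(c,uv,obs=None):
    f,M,p,fish=cam(c,obs); d=np.array(uv,float)-[c["cx"],c["cy"]]
    if fish:
        r=np.hypot(*d);t=r/f; v=np.array([*(d/max(r,1e-9)*np.sin(t)),np.cos(t)])
    else: v=np.array([*(d/f),1.])
    return p,M@v
def atz(c,uv,z,obs=None):
    p,v=ray(c,uv,obs); return p+v*(z-p[2])/v[2]
def proj(c,X,obs=None):
    f,M,p,fish=cam(c,obs); v=M.T@(np.array(X)-p)
    if fish:
        r=np.hypot(v[0],v[1]);t=np.arctan2(r,v[2]);return np.array([c["cx"],c["cy"]])+v[:2]/max(r,1e-9)*t*f
    return np.array([c["cx"],c["cy"]])+f*v[:2]/v[2]
def save(img,name,crop=None,s=1):
    im=img[:,:,::-1]
    if crop: x0,x1,y0,y1=crop; im=im[y0:y1,x0:x1]
    cv2.imwrite(f"pics/{name}.png",cv2.resize(im,None,fx=s,fy=s,interpolation=cv2.INTER_CUBIC))
E
python3 - <<'E'
from h import *
c=capture("top")
save(c["pixels"],"topjig",(165,265,160,290),4.5)
save(c["pixels"],"topins",(380,480,180,260),6)
for t,z in [("instrument",.016),("jig",.012),("tape_measure",.036),("red_jar",.076),("screwdriver",.014),("end_stop",.04)]:
    r=trace(t,"top")
    if not r: print(t,"none");continue
    m=r[0]["region"].astype(np.uint8); cs,_=cv2.findContours(m,0,2)
    k=max(cs,key=cv2.contourArea); b=cv2.boxPoints(cv2.minAreaRect(k))
    print(t,r[0]["p"],r[0]["position"],"\n",b.round(1).tolist(),np.array([atz(c,p,z)[:2] for p in b]).round(4).tolist(), atz(c,r[0]["position"],z).round(4))
s=capture("scene"); save(s["pixels"],"scenejig",(180,320,210,320),5)
E
```

```text
instrument 0.74 [431.0, 214.5] 
 [[415.20001220703125, 238.8000030517578], [425.1000061035156, 192.6999969482422], [440.0, 195.89999389648438], [430.20001220703125, 242.0]] [[0.3851, -0.3027], [0.5258, -0.3331], [0.5167, -0.3786], [0.3763, -0.3479]] [ 0.4594 -0.3508  0.016 ]
jig 0.57 [204.3, 220.7] 
 [[177.39999389648438, 177.60000610351562], [216.89999389648438, 172.1999969482422], [229.89999389648438, 267.70001220703125], [190.5, 273.0]] [[0.559, 0.4261], [0.5778, 0.3058], [0.2884, 0.2551], [0.2702, 0.3732]] [0.4284 0.3381 0.012 ]
tape_measure 0.88 [281.4, 235.1] 
 [[269.3999938964844, 238.89999389648438], [281.20001220703125, 221.1999969482422], [300.79998779296875, 234.1999969482422], [289.0, 252.0]] [[0.3769, 0.1355], [0.4304, 0.1017], [0.3925, 0.0423], [0.3393, 0.0762]] [0.3889 0.1001 0.036 ]
red_jar 0.46 [342.6, 237.1] 
 [[338.0, 230.0], [354.0, 230.0], [354.0, 245.0], [338.0, 245.0]] [[0.4064, -0.0665], [0.4073, -0.1127], [0.3642, -0.1132], [0.3634, -0.0672]] [ 0.3863 -0.0801  0.076 ]
screwdriver 0.86 [383.9, 273.6] 
 [[364.0, 268.0], [416.0, 268.0], [416.0, 278.0], [364.0, 278.0]] [[0.2947, -0.149], [0.2975, -0.3054], [0.2678, -0.3054], [0.265, -0.1492]] [ 0.2791 -0.2089  0.014 ]
end_stop 0.7 [207.0, 257.5] 
 [[196.6999969482422, 250.1999969482422], [213.39999389648438, 247.39999389648438], [215.5, 259.79998779296875], [198.8000030517578, 262.5]] [[0.3398, 0.3491], [0.3489, 0.3001], [0.3129, 0.2925], [0.3038, 0.3415]] [0.319  0.3178 0.04  ]
```

View pics/topjig.png

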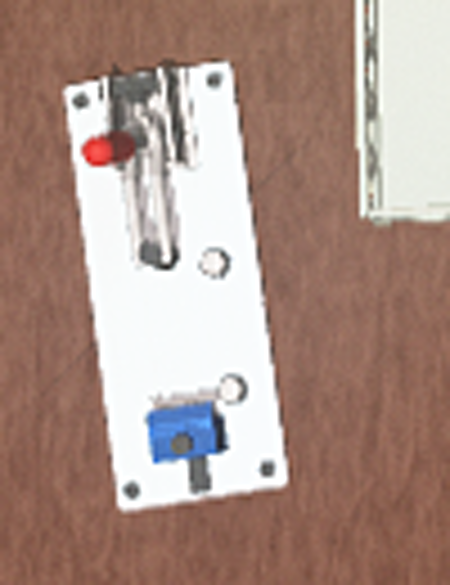

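View pics/topins.png

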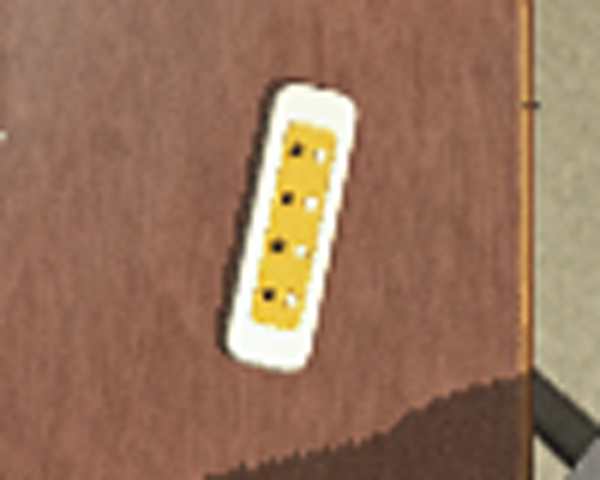

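View pics/scenejig.png

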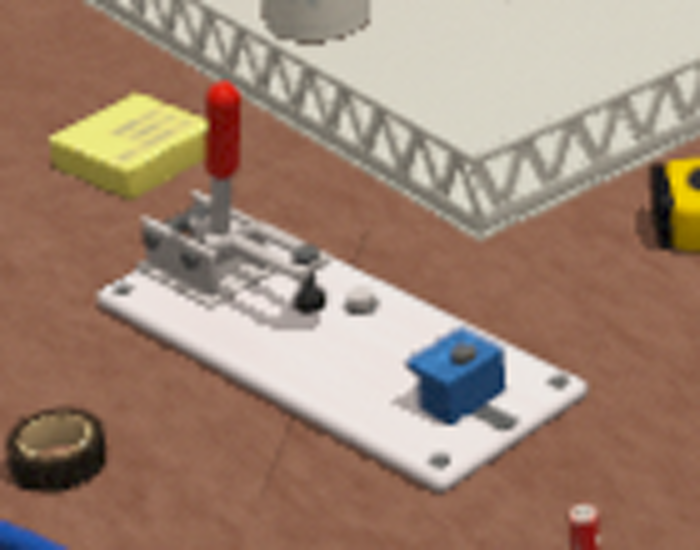

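```bash
cat > fit.py <<'E'
from h import *
from scipy.optimize import least_squares
c=capture("top"); s=capture("scene")
A=lambda x,y:(165+x/4.5,160+y/4.5)
B=lambda x,y:(180+x/5,210+y/5)
# jig pts
P=[((-58,177,12),c,A(65,88)),((58,177,12),c,A(231,63)),((58,-115,12),c,A(287,487)),((-58,-115,12),c,A(118,511)),
   ((30,-46,22),c,A(233,389)),((30,40,22),c,A(214,263)),
   ((58,-115,12),s,B(588,386)),((-58,-115,12),s,B(438,488)),((-58,177,12),s,B(97,297)),((30,40,22),s,B(361,298))]
def J(q): 
    M=np.array([[np.cos(q[2]),-np.sin(q[2])],[np.sin(q[2]),np.cos(q[2])]])
    return lambda p:np.array([*(q[:2]+M@(np.array(p[:2])/1000)),p[2]/1000])
def f(q): return np.concatenate([proj(k,J(q)(p))-np.array(u)+0.5 for p,k,u in P])
r=least_squares(f,[.42,.33,np.radians(-80)],loss="soft_l1")
q=r.x; print(q[:2],np.degrees(q[2])); print(f(q).reshape(-1,2).round(1).tolist())
M=np.array([[np.cos(q[2]),-np.sin(q[2])],[np.sin(q[2]),np.cos(q[2])]])
inv=lambda X:(M.T@(X[:2]-q[:2])*1000).round(1)
print("lip top edge (jig mm)",[inv(atz(c,A(*p),.042)) for p in [(150,412),(215,403)]])
print("lip scene",[inv(atz(s,B(*p),.042)) for p in [(408,357),(460,326)]])
print("stop back top",[inv(atz(c,A(*p),.042)) for p in [(156,462),(222,452)]])
for n,p in [("handle tip",(0,107,149)),("pivot",(0,127,36)),("open tip",(0,230,86)),("pad",(0,49,24))]: print(n,J(q)(p).round(4),proj(c,J(q)(p)).round(1),proj(s,J(q)(p)).round(1))
E
python3 fit.py
```

```text
[0.39123892 0.33572421] -80.36127566459346
[[-0.4, -0.4], [0.2, -0.5], [0.2, 0.2], [-0.4, 0.7], [-0.8, 0.7], [-0.2, 0.4], [0.4, -0.4], [0.2, -0.7], [-0.4, -1.0], [0.0, -0.8]]
lip top edge (jig mm) [array([-17. , -53.1]), array([ 26. , -53.6])]
lip scene [array([-17.7, -53.8]), array([ 21.3, -54.3])]
stop back top [array([-17.2, -85.9]), array([ 26.4, -86. ])]
handle tip [0.4967 0.3536 0.149 ] [185.8 193.7] [224.6 226.7]
pivot [0.5164 0.357  0.036 ] [197. 191.] [223.9 258.5]
open tip [0.618  0.3742 0.086 ] [187.6 154.3] [200.5 233.2]
pad [0.4395 0.3439 0.024 ] [201.4 216.8] [241.8 271. ]
```

```bash
cat > plan.py <<'E'
# usage: plan.py x y z yaw  -> total shift in tool axes (cm) and turn about tool z (deg)
import sys
from h import *
def J2W(x,y): 
    a=np.radians(-80.36); return np.array([.3912+np.cos(a)*x/1000-np.sin(a)*y/1000,.3357+np.sin(a)*x/1000+np.cos(a)*y/1000])
def W2J(X):
    a=np.radians(-80.36); M=np.array([[np.cos(a),np.sin(a)],[-np.sin(a),np.cos(a)]]); return M@(np.array(X[:2])-[.3912,.3357])*1000
def plan(t,yaw,up=True):
    o=get_obs(); Rm=R.from_euler("xyz",o["tool_rot"],degrees=True)
    T=R.from_euler("xyz",[180,0,yaw],degrees=True)
    d=Rm.inv().apply(np.array(t)-o["eef_pos"])*100; w=(Rm.inv()*T).as_rotvec(degrees=True)
    n=int(np.ceil(max(np.linalg.norm(d)/5,np.linalg.norm(w)/8.5,1)))
    print("t",round(o["time"],2),"pos",o["eef_pos"].round(4),"rot",o["tool_rot"].round(2),"jig",W2J(o["eef_pos"]).round(1),"F",o["wrist_force"].round(1),"w",round(o["width"],3),"q7",o["qpos"].round(0))
    print("shift cm",d.round(2),"turn",w.round(2),"rows",n,"per row",(d/n).round(2),(w/n).round(2))
if __name__=="__main__":
    a=sys.argv[1:]
    if a[0]=="j": p=J2W(float(a[1]),float(a[2])); plan([*p,float(a[3])],float(a[4]))
    else: plan([float(v) for v in a[:3]],float(a[3]))
E
python3 plan.py .43 -.34 .28 -80.4
```

```text
t 2.0 pos [ 0.1436 -0.6083  0.2313] rot [-1.800e+02 -1.000e-02 -7.672e+01] jig [ 889.2 -402.2] F [ 0.4 -0.  -0.9] w 1.002 q7 [75. 19. -4. 84.  1. 77. -5.]
shift cm [-19.53 -34.04  -4.87] turn [-0.   -0.    3.68] rows 8 per row [-2.44 -4.25 -0.61] [-0.   -0.    0.46]
```

Emit:
carry_out([
  [[-2.4,-4.3,-0.6],[0,0,0.45]],
  [[-2.4,-4.3,-0.6],[0,0,0.45]],
  [[-2.4,-4.3,-0.6],[0,0,0.45]],
  [[-2.4,-4.3,-0.6],[0,0,0.45]],
  [[-2.4,-4.3,-0.6],[0,0,0.45]],
  [[-2.4,-4.3,-0.6],[0,0,0.45]],
  [[-2.4,-4.3,-0.6],[0,0,0.45]],
  [[-2.4,-4.3,-0.6],[0,0,0.45]],
])

```text
time: 2.8
eef_pos: [0.4403, -0.3521, 0.2787]
tool_rot: [179.8, -0.1, -81.3]
wrist_force: [-0.0, -0.9, -0.1]
width: 1.002
```

```bash
python3 plan.py .43 -.34 .28 -80.4
```

```text
t 2.8 pos [ 0.4403 -0.3521  0.2787] rot [ 1.7983e+02 -1.2000e-01 -8.1340e+01] jig [686.3 -66.8] F [-0.  -0.9 -0.1] w 1.002 q7 [ 50.  11. -18.  88.   4.  81. -50.]
shift cm [-1.35  0.83 -0.13] turn [ 0.17 -0.12 -0.94] rows 1 per row [-1.35  0.83 -0.13] [ 0.17 -0.12 -0.94]
```

```bash
cat > meter.py <<'E'
from h import *
import sys
o=get_obs(); c=capture("wrist"); save(c["pixels"],sys.argv[1])
r=trace("instrument","wrist")
for d in r[:1]:
    m=d["region"].astype(np.uint8); cs,_=cv2.findContours(m,0,2); k=max(cs,key=cv2.contourArea).reshape(-1,2)
    z=float(sys.argv[2])
    W=np.array([atz(c,p+0.0,z,o)[:2] for p in k]).astype(np.float32)
    b=cv2.minAreaRect(W*1000); print(d["p"],d["position"],"rect mm",b); print(cv2.boxPoints(b).round(1).tolist())
E
python3 meter.py wrist1 0.016
```

```text
0.58 [313.1, 149.8] rect mm ((452.56396484375, -344.9791564941406), (44.2414436340332, 142.0764617919922), 78.6991958618164)
[[378.6000061035156, -352.79998779296875], [517.9000244140625, -380.6000061035156], [526.5999755859375, -337.20001220703125], [387.20001220703125, -309.3999938964844]]
```

View pics/wrist1.png

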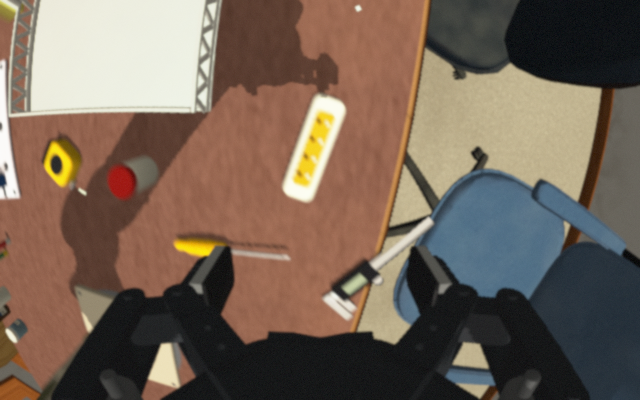

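Emit:
carry_out([
  [[-4.1,-2.1,0],[0,0,0]],
  [[-4.1,-2.1,0],[0,0,0]],
  [[-4.1,-2.1,0],[0,0,0]],
  [[-4.1,-2.1,0],[0,0,0]],
  [[-4.1,-2.1,0],[0,0,0]],
  [[-4.1,-2.1,0],[0,0,0]],
  [[-4.1,-2.1,0],[0,0,0]],
  [[-4.1,-2.1,0],[0,0,0]],
], jaw=0)

```text
time: 3.7
eef_pos: [0.5587, 0.0041, 0.2787]
tool_rot: [-179.9, -0.3, -81.3]
wrist_force: [1.1, -0.6, 0.5]
width: 0.001
```

```bash
python3 plan.py j 0 75 .26 -80.4
```

```text
t 3.7 pos [0.5587 0.0041 0.2787] rot [-179.91   -0.26  -81.32] jig [355.  109.6] F [ 1.1 -0.6  0.5] w 0.001 q7 [ 24.  12. -34.  88.   7.  81. -92.]
shift cm [-35.44   4.06   1.71] turn [-0.08 -0.26 -0.92] rows 8 per row [-4.43  0.51  0.21] [-0.01 -0.03 -0.12]
```

Emit:
carry_out([
  [[-4.4,0.5,0.2],[0,0,0]],
  [[-4.4,0.5,0.2],[0,0,0]],
  [[-4.4,0.5,0.2],[0,0,0]],
  [[-4.4,0.5,0.2],[0,0,0]],
  [[-4.4,0.5,0.2],[0,0,0]],
  [[-4.4,0.5,0.2],[0,0,0]],
  [[-4.4,0.5,0.2],[0,0,0]],
  [[-4.4,0.5,0.2],[0,0,0]],
])

```text
time: 4.5
eef_pos: [0.4642, 0.3575, 0.2613]
tool_rot: [-179.7, -0.2, -81.5]
wrist_force: [0.8, 1.2, -0.4]
width: -0.005
```

```bash
python3 plan.py j 0 75 .115 -80.4; python3 - <<'E'
from h import *
o=get_obs();c=capture("wrist");save(c["pixels"],"w2"); 
from plan import *
for n,p,z in [("tip",(0,107),.149),("pivot",(0,127),.036),("pin1",(30,40),.022),("pin2",(30,-46),.022)]: print(n,proj(c,[*J2W(*p),z],o).round(0))
E
```

```text
t 4.5 pos [0.4642 0.3575 0.2613] rot [-179.69   -0.23  -81.45] jig [-9.3 75.7] F [ 0.8  1.2 -0.4] w -0.005 q7 [  -5.   19.  -46.   86.   14.   81. -133.]
shift cm [ 0.87  0.13 14.64] turn [-0.31 -0.23 -1.05] rows 3 per row [0.29 0.04 4.88] [-0.1  -0.08 -0.35]
tip [328. 157.]
pivot [325. 125.]
pin1 [349. 192.]
pin2 [348. 253.]
```

View pics/w2.png

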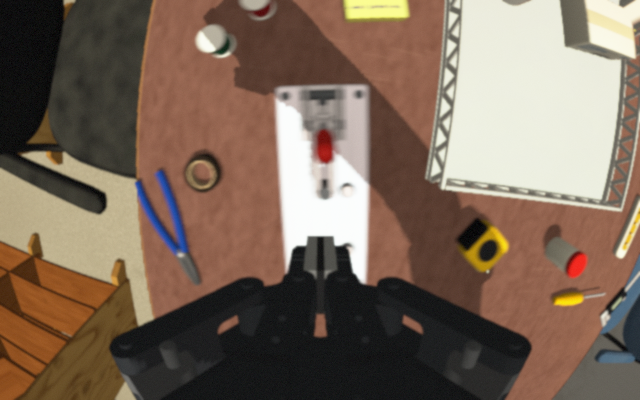

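Emit:
carry_out([
  [[0.3,0.0,4.5],[-0.1,-0.1,-0.4]],
  [[0.3,0.0,4.5],[-0.1,-0.1,-0.4]],
  [[0.3,0.0,4.5],[-0.1,-0.1,-0.3]],
  [[0,0,1],[0,0,0]],
  [[0,-1.5,0],[0,0,0]],
  [[0,-1.5,0],[0,0,0]],
  [[0,-1.5,0],[0,0,0]],
])

```text
time: 5.25
eef_pos: [0.5015, 0.3705, 0.1157]
tool_rot: [179.8, 0.5, -79.2]
wrist_force: [-7.0, -2.7, 4.5]
width: 0.001
```

```bash
python3 plan.py j 0 175 .115 -80.4
```

```text
t 5.25 pos [0.5015 0.3705 0.1157] rot [179.81   0.45 -79.18] jig [-15.9 114.6] F [-7.  -2.7  4.5] w 0.001 q7 [  -8.   30.  -43.   90.   21.   68. -134.]
shift cm [ 1.71 -6.01  0.04] turn [0.2  0.45 1.22] rows 2 per row [ 0.86 -3.    0.02] [0.1  0.23 0.61]
```

Emit:
carry_out([
  [[0,1.5,0],[0,0,0]],
  [[1.6,0.5,0],[0,0,1]],
  [[0,0,0],[0,0,0]],
])

```text
time: 5.55
eef_pos: [0.4809, 0.356, 0.1186]
tool_rot: [179.4, 0.9, -80.0]
wrist_force: [-5.0, -7.7, -0.6]
width: -0.002
```

```bash
python3 plan.py j 0 90 .115 -80.4;python3 - <<'E'
from h import *
o=get_obs();c=capture("wrist");save(c["pixels"],"w3"); c=capture("scene");save(c["pixels"],"s3",(120,320,180,330),4)
E
```

```text
t 5.55 pos [0.4809 0.356  0.1186] rot [179.44   0.88 -80.  ] jig [-5.  91.8] F [-5.  -7.7 -0.6] w -0.002 q7 [  -6.   27.  -44.   94.   19.   67. -134.]
shift cm [0.5  0.18 0.35] turn [0.57 0.88 0.41] rows 1 per row [0.5  0.18 0.35] [0.57 0.88 0.41]
```

View pics/w3.png

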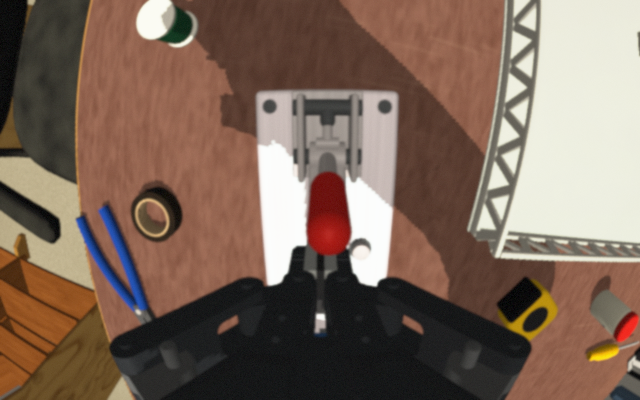

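View pics/s3.png

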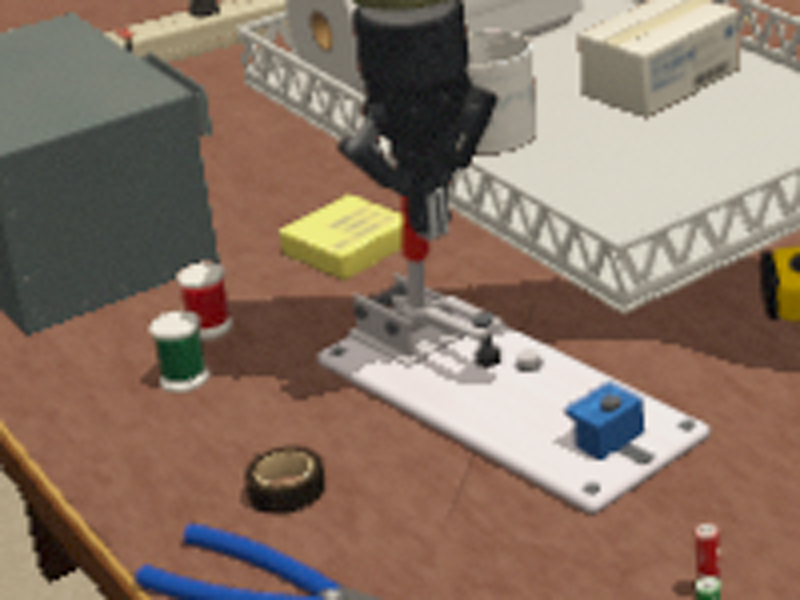

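Emit:
carry_out([
  [[0.5,0,0.2],[0.5,0.8,0.4]],
  [[0.1,-2,0],[0,0,0]],
  [[0.2,-2,0],[0,0,0]],
])

```text
time: 5.95
eef_pos: [0.5156, 0.359, 0.1211]
tool_rot: [179.6, 0.2, -80.0]
wrist_force: [-5.6, 0.7, -2.8]
width: 0.001
```

```bash
python3 plan.py j 0 180 .115 -80.4
```

```text
t 5.95 pos [0.5156 0.359  0.1211] rot [ 1.7959e+02  1.6000e-01 -7.9980e+01] jig [ -2.1 126.6] F [-5.6  0.7 -2.8] w 0.001 q7 [  -7.   30.  -42.   89.   21.   69. -133.]
shift cm [ 0.25 -5.35  0.57] turn [0.41 0.16 0.42] rows 2 per row [ 0.13 -2.67  0.29] [0.2  0.08 0.21]
```

Emit:
carry_out([
  [[0.1,-2,0.2],[0,0,0.2]],
  [[0.1,-2,0.2],[0,0,0]],
  [[0,-2,0.2],[0,0,0]],
  [[0,-0.5,0],[0,0,0]],
])

```text
time: 6.35
eef_pos: [0.5849, 0.369, 0.1211]
tool_rot: [179.8, 0.3, -80.3]
wrist_force: [-1.2, -0.8, 0.4]
width: -0.002
```

```bash
python3 plan.py j 0 180 .115 -80.4;python3 - <<'E'
from h import *
c=capture("scene");save(c["pixels"],"s4",(120,320,180,330),4)
E
```

```text
t 6.35 pos [0.5849 0.369  0.1211] rot [179.78   0.27 -80.31] jig [ -0.4 196.5] F [-1.2 -0.8  0.4] w -0.002 q7 [ -10.   37.  -40.   78.   23.   73. -130.]
shift cm [0.04 1.65 0.62] turn [0.22 0.27 0.09] rows 1 per row [0.04 1.65 0.62] [0.22 0.27 0.09]
```

View pics/s4.png

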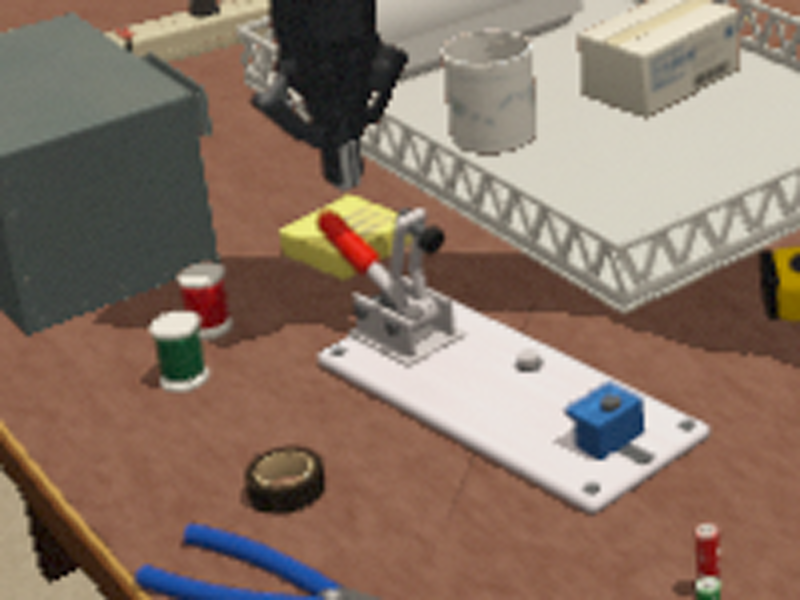

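Emit:
carry_out([
  [[0,0,-4],[0,0,0]],
  [[0,0,-4.5],[0,0,0]],
  [[3,0,-4],[0,0,0]],
  [[4.8,0,-1],[0,0,0]],
  [[4.9,0,0],[0,0,0]],
  [[4.9,0,0],[0,0,0]],
  [[4.9,0,0],[0,0,0]],
  [[4.9,0,0],[0,0,0]],
], jaw=8.5)

```text
time: 7.2
eef_pos: [0.6254, 0.1035, 0.2677]
tool_rot: [-179.9, 0.6, -79.1]
wrist_force: [0.2, -1.1, -0.3]
width: 1.001
```

```bash
python3 plan.py .447 -.342 .2 -101.5
```

```text
t 7.2 pos [0.6254 0.1035 0.2677] rot [-179.94    0.62  -79.14] jig [268.2 192. ] F [ 0.2 -1.1 -0.3] w 1.001 q7 [  16.   24.  -40.   77.   15.   84. -102.]
shift cm [40.46 25.92  6.32] turn [ 0.07  0.62 22.36] rows 10 per row [4.05 2.59 0.63] [0.01 0.06 2.24]
```

Emit:
carry_out([
  [[4.1,2.5,0.2],[0,0,0]],
  [[4.1,2.5,0.2],[0,0,0]],
  [[4.1,2.5,0.2],[0,0,0]],
  [[4.1,2.5,0.2],[0,0,0]],
  [[4.1,2.5,0.5],[0,0,0]],
  [[4.1,2.5,0.5],[0,0,0]],
  [[4.1,2.5,0.5],[0,0,0]],
  [[4.1,2.5,0.5],[0,0,0]],
])

```text
time: 8.0
eef_pos: [0.4821, -0.2657, 0.2432]
tool_rot: [-179.5, 0.3, -79.1]
wrist_force: [0.4, -0.6, -0.7]
width: 0.993
```

```bash
python3 plan.py .447 -.342 .2 -101.5
```

```text
t 8.0 pos [ 0.4821 -0.2657  0.2432] rot [-179.46    0.32  -79.1 ] jig [608.2 -11.1] F [ 0.4 -0.6 -0.7] w 0.993 q7 [ 51.  11. -30.  93.   5.  77. -59.]
shift cm [6.85 4.92 4.24] turn [-0.47  0.42 22.39] rows 3 per row [2.28 1.64 1.41] [-0.16  0.14  7.46]
```

Emit:
carry_out([
  [[3.4,2.5,2],[-0.2,0.2,0]],
  [[3.4,2.5,2],[-0.2,0.2,0]],
  [[0,0,0],[0,0,8]],
  [[0,0,0],[0,0,8]],
  [[0,0,0],[0,0,6]],
  [[0,0,0],[0,0,0]],
])

```text
time: 8.6
eef_pos: [0.4376, -0.3493, 0.2058]
tool_rot: [-179.7, -0.2, -102.5]
wrist_force: [0.1, 0.9, 0.7]
width: 0.993
```

```bash
python3 plan.py .447 -.342 .2 -101.5; python3 meter.py w5 0.014; python3 - <<'E'
from h import *
c=capture("top"); r=trace("instrument","top"); print(r[0]["p"],r[0]["position"]) if r else 0
E
```

```text
t 8.6 pos [ 0.4376 -0.3493  0.2058] rot [-179.68   -0.24 -102.47] jig [683.1 -69. ] F [0.1 0.9 0.7] w 0.993 q7 [ 54.  13. -24.  95.   6.  73. -73.]
shift cm [-0.92 -0.76  0.58] turn [-0.32 -0.25 -0.97] rows 1 per row [-0.92 -0.76  0.58] [-0.32 -0.25 -0.97]
0.57 [311.6, 159.0] rect mm ((451.40374755859375, -345.5147399902344), (43.801307678222656, 143.4319610595703), 78.32564544677734)
[[376.70001220703125, -352.5], [517.2000122070312, -381.5], [526.0999755859375, -338.6000061035156], [385.6000061035156, -309.6000061035156]]
0.87 [428.1, 217.3]
```

View pics/w5.png

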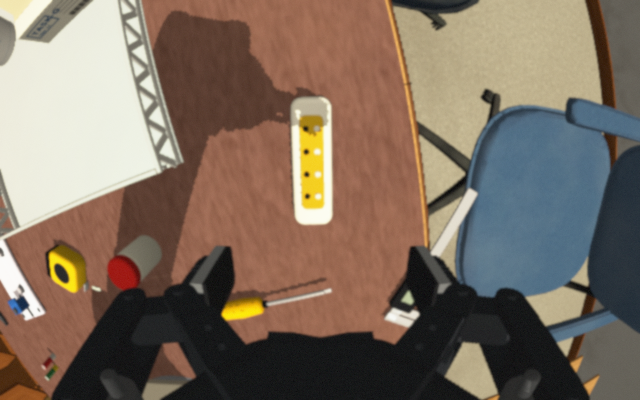

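```bash
python3 plan.py .4466 -.3445 .003 -101.7
```

```text
t 8.8 pos [ 0.4379 -0.3495  0.2054] rot [-179.69   -0.25 -102.18] jig [683.3 -68.7] F [ 0.  -0.8  0.4] w 0.997 q7 [ 54.  13. -24.  95.   6.  73. -73.]
shift cm [-0.76 -0.63 20.24] turn [-0.31 -0.25 -0.48] rows 5 per row [-0.15 -0.13  4.05] [-0.06 -0.05 -0.1 ]
```

Emit:
carry_out([
  [[-0.2,-0.15,4.0],[-0.1,0,-0.1]],
  [[-0.2,-0.15,4.0],[-0.1,0,-0.1]],
  [[-0.15,-0.15,4.0],[-0.1,-0.1,-0.1]],
  [[-0.15,-0.15,4.0],[0,-0.1,-0.1]],
  [[0,0,2.0],[0,0,0]],
  [[0,0,0],[0,0,0]],
])

```text
time: 9.4
eef_pos: [0.4485, -0.3443, 0.0224]
tool_rot: [-179.7, -0.2, -101.0]
wrist_force: [-0.5, 0.6, -0.4]
width: 0.996
```

```bash
python3 plan.py .4466 -.3445 .003 -101.7
```

```text
t 9.4 pos [ 0.4485 -0.3443  0.0224] rot [-1.7965e+02 -1.6000e-01 -1.0096e+02] jig [680.  -57.3] F [-0.5  0.6 -0.4] w 0.996 q7 [ 52.  25. -22. 104.  12.  53. -77.]
shift cm [0.05 0.2  1.94] turn [-0.35 -0.16  0.74] rows 1 per row [0.05 0.2  1.94] [-0.35 -0.16  0.74]
```

Emit:
carry_out([
  [[0,0.2,1.5],[-0.3,-0.2,0.7]],
  [[0,0,0.4],[0,0,0]],
  [[0,0,0],[0,0,0]],
])

```text
time: 9.7
eef_pos: [0.4479, -0.3446, 0.0046]
tool_rot: [-179.8, 0.0, -101.6]
wrist_force: [0.4, 0.4, -0.0]
width: 0.996
```

Emit:
carry_out([
  [[0,0,0],[0,0,0]],
  [[0,0,0],[0,0,0]],
  [[0,0,0],[0,0,0]],
  [[0,0,0],[0,0,0]],
  [[0,0,0],[0,0,0]],
], jaw=3.6)

```text
time: 10.2
eef_pos: [0.4497, -0.3459, 0.008]
tool_rot: [-179.5, -0.1, -101.6]
wrist_force: [0.8, 0.0, -0.7]
width: 0.478
```

```bash
python3 plan.py .4466 -.3445 .003 -101.7; python3 meter.py w6 0.016
```

```text
t 10.2 pos [ 0.4497 -0.3459  0.008 ] rot [-1.7955e+02 -1.5000e-01 -1.0159e+02] jig [681.8 -56.5] F [ 0.8  0.  -0.7] w 0.478 q7 [ 51.  27. -22. 104.  12.  51. -78.]
shift cm [-0.08  0.34  0.5 ] turn [-0.45 -0.15  0.11] rows 1 per row [-0.08  0.34  0.5 ] [-0.45 -0.15  0.11]
0.79 [320.7, 214.3] rect mm ((462.32470703125, -349.753173828125), (43.20296859741211, 122.87984466552734), 78.39839172363281)
[[397.79998779296875, -358.6000061035156], [518.2000122070312, -383.29998779296875], [526.9000244140625, -340.8999938964844], [406.5, -316.20001220703125]]
```

View pics/w6.png

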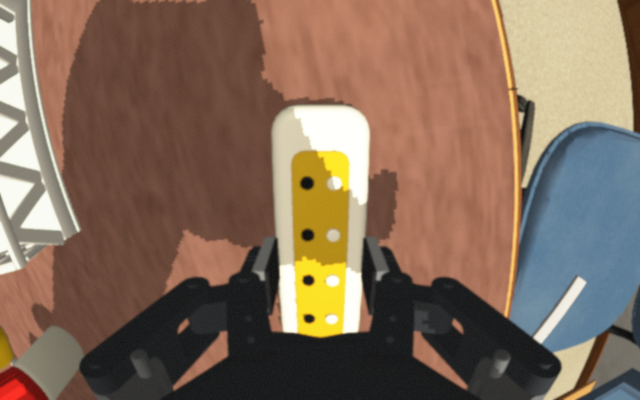

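Emit:
carry_out([
  [[0,0.3,0],[0,0,0]],
  [[0,0,0],[0,0,0]],
  [[0,0,0],[0,0,0]],
], jaw=5.6)

```text
time: 10.6
eef_pos: [0.4463, -0.3452, 0.0078]
tool_rot: [-179.6, -0.1, -101.6]
wrist_force: [0.1, 0.5, 0.4]
width: 0.653
```

Emit:
carry_out([
  [[0,0,0.5],[-0.5,0,0]],
  [[0,0,0.2],[0,0,0]],
  [[0,0,0.2],[0,0,0]],
])

```text
time: 10.9
eef_pos: [0.4465, -0.3454, -0.0018]
tool_rot: [179.9, -0.2, -101.6]
wrist_force: [0.3, 0.8, 0.4]
width: 0.655
```

Emit:
carry_out([
  [[0,0,0],[0,0,0]],
  [[0,0,0],[0,0,0]],
  [[0,0,0],[0,0,0]],
  [[0,0,0],[0,0,0]],
], jaw=3.4)

```text
time: 11.3
eef_pos: [0.447, -0.3457, -0.0013]
tool_rot: [180.0, -0.2, -101.6]
wrist_force: [-0.3, -0.6, 1.8]
width: 0.493
```

Emit:
carry_out([
  [[0,0,-1.5],[0,0,0]],
  [[0,0,-3],[0,0,0]],
  [[0,0,-4],[0,0,0]],
  [[0,0,-4],[0,0,0]],
  [[0,0,0],[0,0,0]],
])

```text
time: 11.8
eef_pos: [0.4462, -0.3439, 0.13]
tool_rot: [179.8, -0.0, -101.5]
wrist_force: [0.0, -0.9, -0.7]
width: 0.491
```

```bash
python3 plan.py .447 -.345 .15 -101.7; python3 - <<'E'
from h import *
c=capture("wrist");save(c["pixels"],"w7"); c=capture("top");save(c["pixels"],"t7",(340,500,150,300),4)
E
```

```text
t 11.8 pos [ 0.4462 -0.3439  0.13  ] rot [ 1.7979e+02 -4.0000e-02 -1.0153e+02] jig [679.2 -59.5] F [ 0.  -0.9 -0.7] w 0.491 q7 [ 53.  18. -24.  99.   8.  65. -75.]
shift cm [ 0.1  -0.09 -2.  ] turn [ 0.21 -0.04  0.17] rows 1 per row [ 0.1  -0.09 -2.  ] [ 0.21 -0.04  0.17]
```

View pics/w7.png

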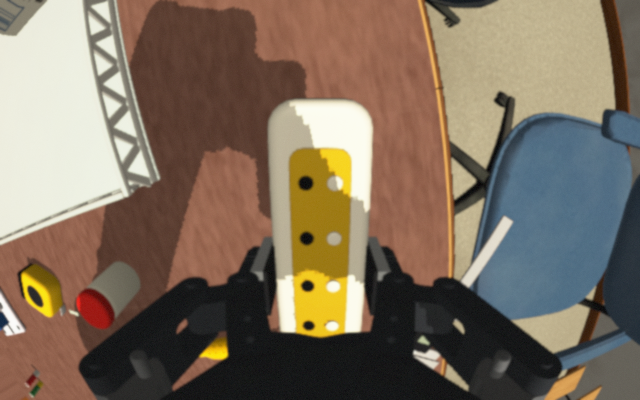

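Emit:
carry_out([
  [[0,0,-4],[0,0,-7]],
  [[0,0,-4],[0,0,-7]],
  [[0,0,-4],[0,0,-7]],
  [[-4,-2,-1],[0,0,0]],
  [[-4.4,-2,0],[0,0,0]],
  [[-4.4,-2,0],[0,0,0]],
  [[-4.4,-2,0],[0,0,0]],
  [[-4.4,-2,0],[0,0,0]],
])

```text
time: 12.7
eef_pos: [0.4998, -0.1114, 0.2512]
tool_rot: [178.7, 1.0, -80.4]
wrist_force: [0.7, -0.9, -0.5]
width: 0.49
```

```bash
python3 plan.py .55 .05 .25 -80.4; python3 - <<'E'
from h import *
c=capture("wrist");save(c["pixels"],"w8",(220,420,60,360),2.5)
# region -> tool frame
f=200/np.tan(np.radians(c["vfov"]/2));T=np.array(c["T_tool_cam"])
r=trace("instrument","wrist")[0];m=r["region"].astype(np.uint8)
k=max(cv2.findContours(m,0,2)[0],key=cv2.contourArea).reshape(-1,2)
W=[]
for p in k:
    d=p-np.array([c["cx"],c["cy"]]);rr=np.hypot(*d);t=rr/f;v=T[:3,:3]@np.array([*(d/rr*np.sin(t)),np.cos(t)])
    o=T[:3,3];W.append((o+v*(-0.0163-o[2])/v[2])[:2])
W=np.array(W)*1000;print(r["p"],W.min(0),W.max(0))
far=W[(W[:,1]<W[:,1].min()+1.5)];print(far.mean(0))
for a,b in [(-60,-45),(-45,-30),(-30,-15)]:
    s=W[(W[:,1]>a)&(W[:,1]<b)];print(a,s[:,0].min(),s[:,0].max(),np.percentile(s[s[:,0]<0,0],50),np.percentile(s[s[:,0]>0,0],50))
E
```

```text
t 12.7 pos [ 0.4998 -0.1114  0.2512] rot [178.72   0.97 -80.39] jig [459.   32.2] F [ 0.7 -0.9 -0.5] w 0.49 q7 [ 42.   8. -37.  96.   4.  79. -76.]
shift cm [-15.07  -7.65   0.21] turn [1.28 0.97 0.02] rows 4 per row [-3.77 -1.91  0.05] [0.32 0.24 0.01]
0.69 [-19.93603611 -76.77342854] [23.44208391 41.53286406]
[  0.80156845 -75.94918702]
-60 -19.765595826543105 23.083045152971266 -19.38525065000062 22.584619203933403
-45 -19.936036112801837 22.869970402014467 -19.55174580845139 22.57909530502247
-30 -19.722729636459626 22.990346265550563 -19.438869377848537 22.648050720493483
```

View pics/w8.png

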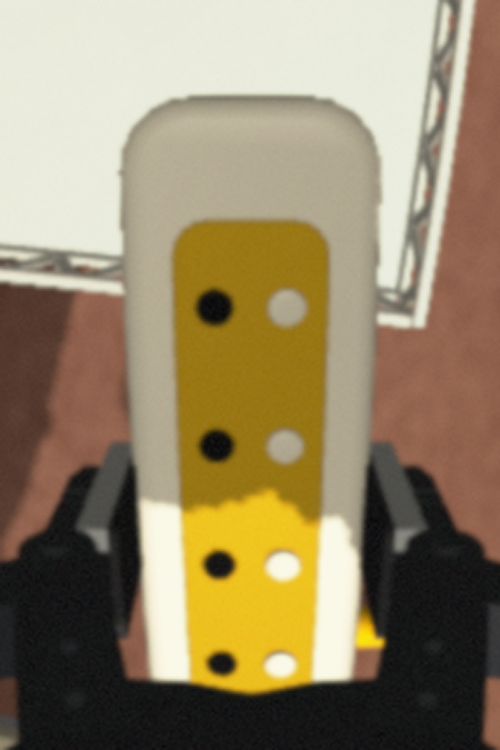

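Emit:
carry_out([
  [[-4,-2,0],[0.3,0.3,0]],
  [[-4.3,-2,0],[0.3,0.3,0]],
  [[-4.3,-2,0],[0.3,0.3,0]],
  [[-4.5,-1,0],[0.3,0,0]],
  [[-4.5,1,0],[0,0,0]],
  [[-4.5,1,0],[0,0,0]],
])

```text
time: 13.4
eef_pos: [0.5022, 0.1593, 0.2445]
tool_rot: [179.3, 0.3, -80.3]
wrist_force: [0.1, 0.4, -0.1]
width: 0.491
```

```bash
python3 plan.py j -18 24 .15 -80.4
```

```text
t 13.4 pos [0.5022 0.1593 0.2445] rot [179.28   0.31 -80.34] jig [192.5  79.9] F [ 0.1  0.4 -0.1] w 0.491 q7 [  20.   12.  -48.   95.    8.   78. -109.]
shift cm [-21.     5.46   9.63] turn [0.72 0.31 0.06] rows 5 per row [-4.2   1.09  1.93] [0.14 0.06 0.01]
```

Emit:
carry_out([
  [[-4.2,1.1,0],[0.2,0.1,0]],
  [[-4.2,1.1,0],[0.2,0.1,0]],
  [[-4.2,1.1,0.5],[0.2,0.1,0]],
  [[-4.2,1.1,1],[0,0,0]],
  [[-4.2,1.1,2],[0,0,0]],
  [[0,0,3],[0,0,0]],
  [[0,0,3],[0,0,0]],
])

```text
time: 14.1
eef_pos: [0.4009, 0.3692, 0.144]
tool_rot: [179.5, 0.1, -79.7]
wrist_force: [0.6, -0.6, -1.4]
width: 0.49
```

```bash
python3 plan.py j -18 24 .05 -80.4; python3 - <<'E'
from h import *
c=capture("wrist");save(c["pixels"],"w9"); c=capture("scene");save(c["pixels"],"s9",(120,320,180,330),4)
E
```

```text
t 14.1 pos [0.4009 0.3692 0.144 ] rot [ 1.7953e+02  1.5000e-01 -7.9690e+01] jig [-31.4  15.1] F [ 0.6 -0.6 -1.4] w 0.49 q7 [  -3.   21.  -53.  100.   18.   68. -140.]
shift cm [ 1.37 -0.95  9.39] turn [0.47 0.14 0.71] rows 2 per row [ 0.69 -0.47  4.7 ] [0.23 0.07 0.35]
```

View pics/w9.png

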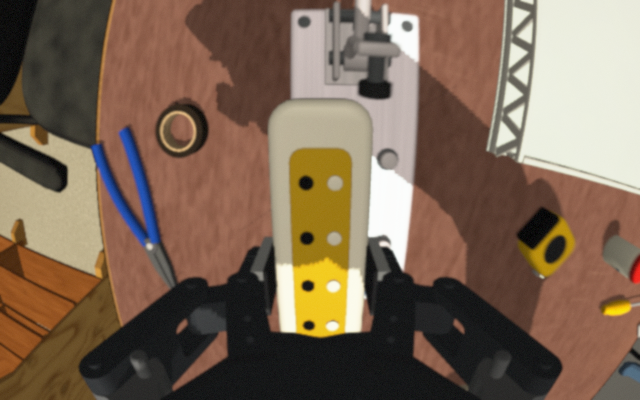

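View pics/s9.png

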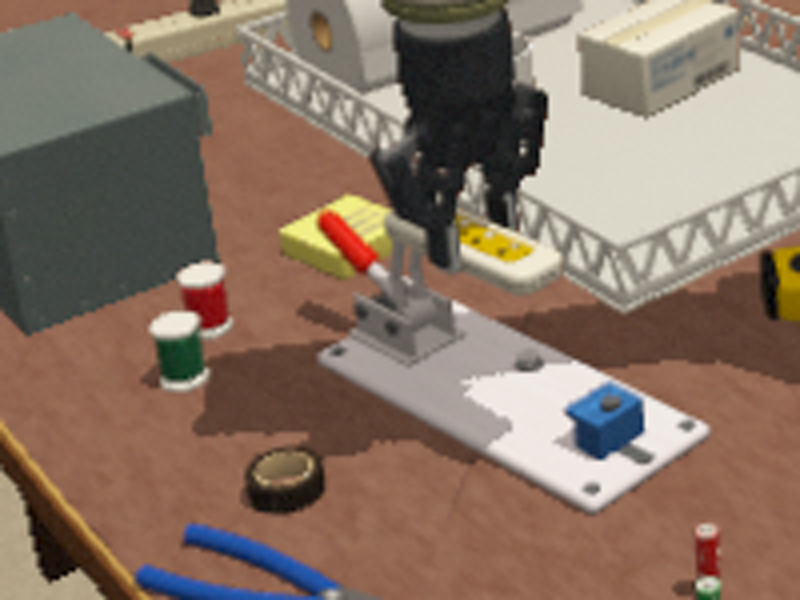

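Emit:
carry_out([
  [[1.3,-0.9,1],[0.4,0.1,0.6]],
  [[0.0,0,4],[0,0,0]],
  [[0,0,3.4],[0,0,0]],
  [[0,0,1],[0,0,0]],
])

```text
time: 14.6
eef_pos: [0.4182, 0.3535, 0.05]
tool_rot: [-179.8, -0.0, -80.7]
wrist_force: [0.1, -1.1, -0.6]
width: 0.489
```

```bash
python3 plan.py j -18 24 .014 -80.4; python3 - <<'E'
from h import *
c=capture("wrist");save(c["pixels"],"w10"); c=capture("scene");save(c["pixels"],"s10",(120,320,180,330),4)
E
```

```text
t 14.6 pos [0.4182 0.3535 0.05  ] rot [-1.7979e+02 -1.0000e-02 -8.0710e+01] jig [-13.   29.7] F [ 0.1 -1.1 -0.6] w 0.489 q7 [  -5.   28.  -49.  105.   24.   59. -144.]
shift cm [-0.49  0.58  3.6 ] turn [-0.21 -0.01 -0.31] rows 1 per row [-0.49  0.58  3.6 ] [-0.21 -0.01 -0.31]
```

View pics/w10.png

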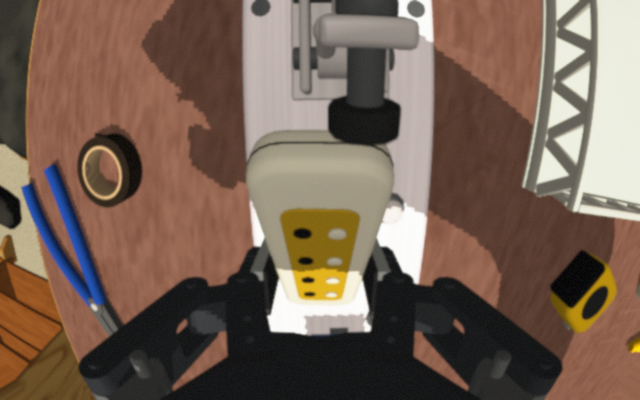

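View pics/s10.png

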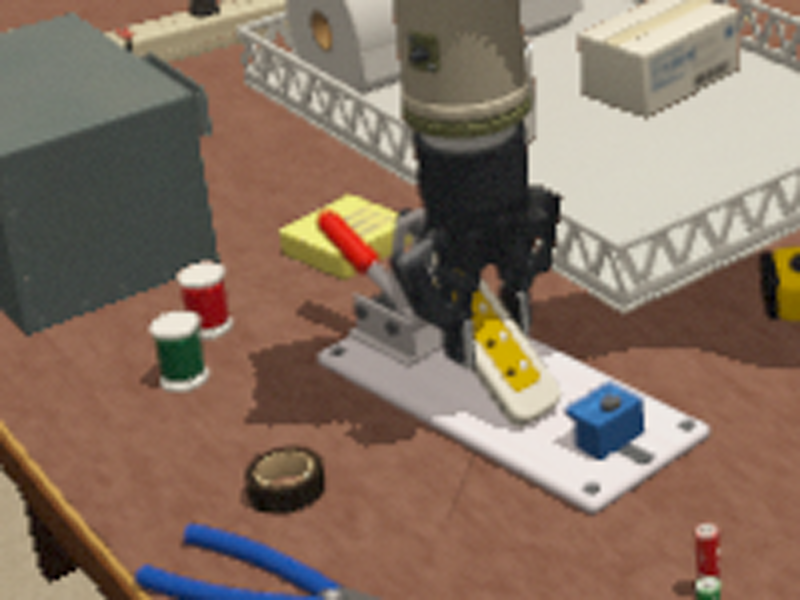

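Emit:
carry_out([
  [[0,1.0,-0.3],[0,0,0]],
  [[0,1.0,-0.5],[0,0,-3]],
  [[-1.2,0,-0.5],[0,0,-4]],
  [[-1.3,0,0],[0,0,0]],
])

```text
time: 15.1
eef_pos: [0.3935, 0.375, 0.0712]
tool_rot: [-179.4, 0.0, -73.7]
wrist_force: [0.0, -0.5, -1.1]
width: 0.489
```

```bash
python3 plan.py j -38 24 .05 -74; python3 - <<'E'
from h import *
c=capture("wrist");save(c["pixels"],"w11"); c=capture("scene");save(c["pixels"],"s11",(120,320,180,330),4)
E
```

```text
t 15.1 pos [0.3935 0.375  0.0712] rot [-179.41    0.    -73.73] jig [-38.3   8.9] F [ 0.  -0.5 -1.1] w 0.489 q7 [  -5.   26.  -52.  105.   24.   60. -140.]
shift cm [ 0.21 -1.48  2.14] turn [-0.59  0.    0.27] rows 1 per row [ 0.21 -1.48  2.14] [-0.59  0.    0.27]
```

View pics/w11.png

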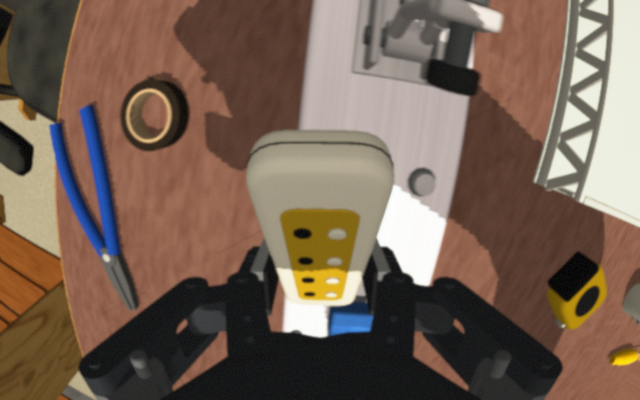

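View pics/s11.png

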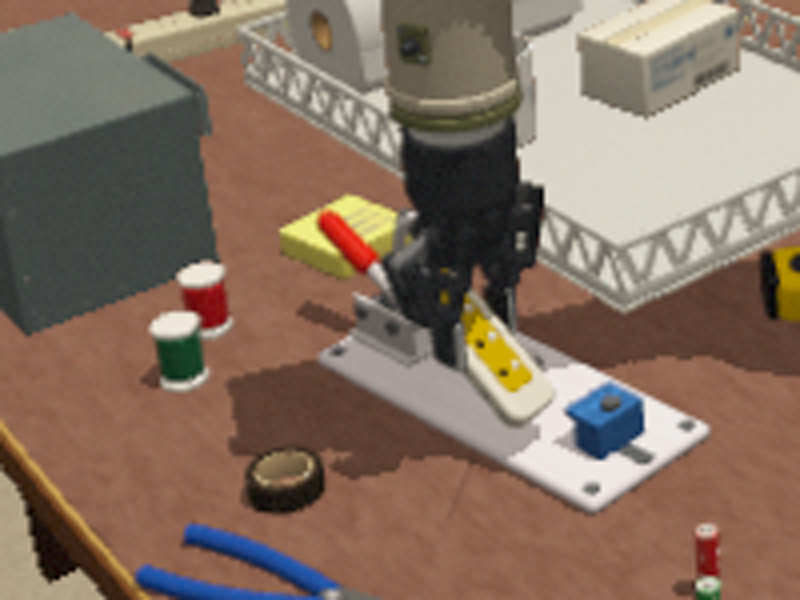

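Emit:
carry_out([
  [[0.1,-1.5,1],[-0.5,0,0]],
  [[0,-0.2,1],[0,0,0]],
  [[0,0,0.8],[0,0,0]],
  [[0,0,0.7],[0,0,0]],
])

```text
time: 15.6
eef_pos: [0.4143, 0.3828, 0.0393]
tool_rot: [-179.2, 0.2, -74.1]
wrist_force: [13.0, -0.7, 21.4]
width: 0.488
```

Emit:
carry_out([
  [[0,0,0.6],[0,0,0]],
  [[0,0,0.6],[0,0,0]],
  [[0,0,0.5],[0,0,0]],
])

```text
time: 15.9
eef_pos: [0.4223, 0.3845, 0.0271]
tool_rot: [-178.4, 0.3, -74.4]
wrist_force: [2.9, -1.0, 12.3]
width: 0.489
```

```bash
python3 plan.py j -38 24 .012 -74; python3 - <<'E'
from h import *
c=capture("wrist");save(c["pixels"],"w12"); c=capture("scene");save(c["pixels"],"s12",(120,320,180,330),4)
E
```

```text
t 15.9 pos [0.4223 0.3845 0.0271] rot [-178.35    0.3   -74.44] jig [-42.9  38.8] F [ 2.9 -1.  12.3] w 0.489 q7 [  -8.   31.  -48.  103.   29.   56. -142.]
shift cm [0.34 1.57 1.47] turn [-1.65  0.3  -0.44] rows 1 per row [0.34 1.57 1.47] [-1.65  0.3  -0.44]
```

View pics/w12.png

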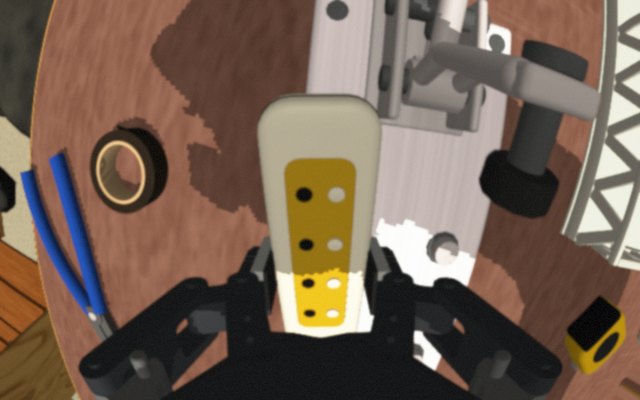

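View pics/s12.png

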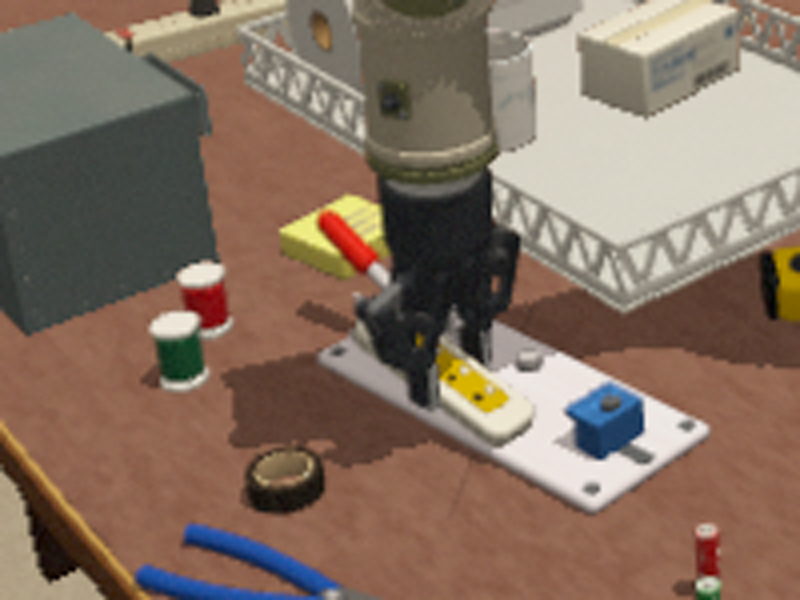

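Emit:
carry_out([
  [[0,1.2,0],[-1,0.2,0]],
  [[0,0.8,0.4],[-0.6,0,0]],
  [[0,0,0.6],[0,0,0]],
  [[0,0,0.4],[0,0,0]],
])

```text
time: 16.4
eef_pos: [0.4085, 0.3814, 0.0172]
tool_rot: [-179.2, 0.3, -74.8]
wrist_force: [4.1, -0.9, 11.6]
width: 0.491
```

```bash
python3 plan.py j -40 24 .011 -74; python3 - <<'E'
from h import *
c=capture("wrist");save(c["pixels"],"w13"); c=capture("scene");save(c["pixels"],"s13",(120,320,180,330),4)
E
```

```text
t 16.4 pos [0.4085 0.3814 0.0172] rot [-179.17    0.31  -74.78] jig [-42.2  24.7] F [ 4.1 -0.9 11.6] w 0.491 q7 [  -9.   31.  -48.  105.   28.   56. -143.]
shift cm [0.21 0.1  0.62] turn [-0.83  0.3  -0.79] rows 1 per row [0.21 0.1  0.62] [-0.83  0.3  -0.79]
```

View pics/s13.png

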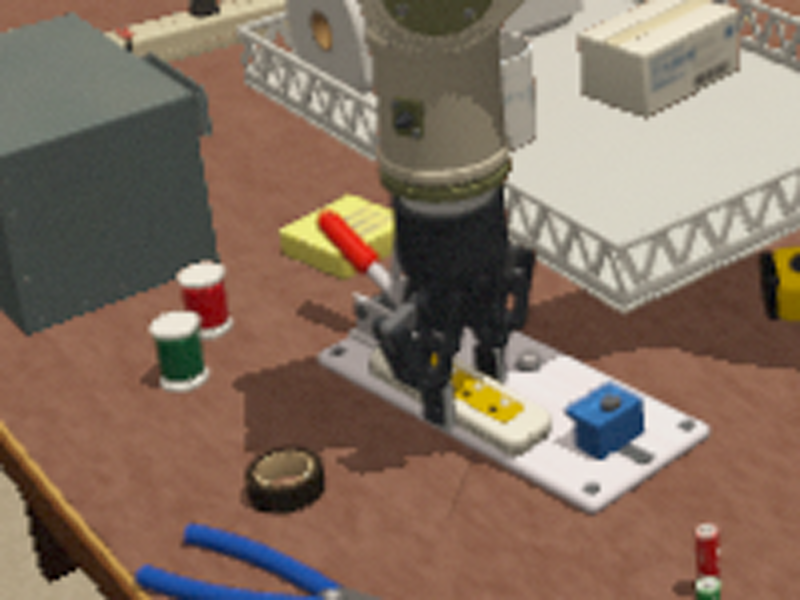

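Emit:
carry_out([
  [[0.2,0,0.4],[-0.8,0.3,0]],
  [[0,0,0.3],[0,0,0]],
])

```text
time: 16.7
eef_pos: [0.4101, 0.3815, 0.0122]
tool_rot: [-179.7, 0.2, -74.9]
wrist_force: [4.1, -1.3, 9.3]
width: 0.493
```

Emit:
carry_out([
  [[0,0,0],[0,0,0]],
  [[0,0,0],[0,0,0]],
  [[0,0,0],[0,0,0]],
  [[0,0,-4],[0,0,0]],
  [[0,0,-5],[0,0,0]],
  [[0,0,-5],[0,0,0]],
], jaw=7.5)

```text
time: 17.3
eef_pos: [0.4034, 0.3765, 0.1472]
tool_rot: [179.3, -0.2, -74.9]
wrist_force: [1.5, -0.8, 0.3]
width: 0.877
```

```bash
python3 plan.py j -40 24 .011 100; python3 meter.py w14 0.028;python3 - <<'E'
from h import *
c=capture("scene");save(c["pixels"],"s14",(120,320,180,330),4)
E
```

```text
t 17.3 pos [0.4034 0.3765 0.1472] rot [ 1.793e+02 -1.500e-01 -7.485e+01] jig [-38.2  18.9] F [ 1.5 -0.8  0.3] w 0.877 q7 [  -3.   22.  -53.   98.   19.   70. -136.]
shift cm [-0.17 -0.69 13.61] turn [   0.28    1.06 -174.85] rows 21 per row [-0.01 -0.03  0.65] [ 0.01  0.05 -8.33]
0.61 [313.2, 165.9] rect mm ((418.5106201171875, 381.90899658203125), (140.84591674804688, 43.18230438232422), 15.322554588317871)
[[344.8999938964844, 384.1000061035156], [356.29998779296875, 342.5], [492.1000061035156, 379.70001220703125], [480.70001220703125, 421.29998779296875]]
```

View pics/w14.png

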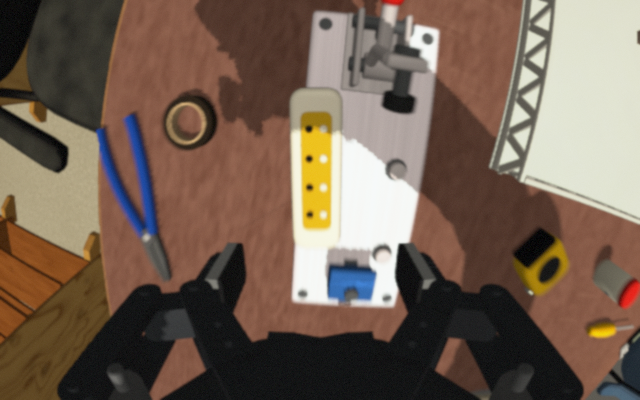

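View pics/s14.png

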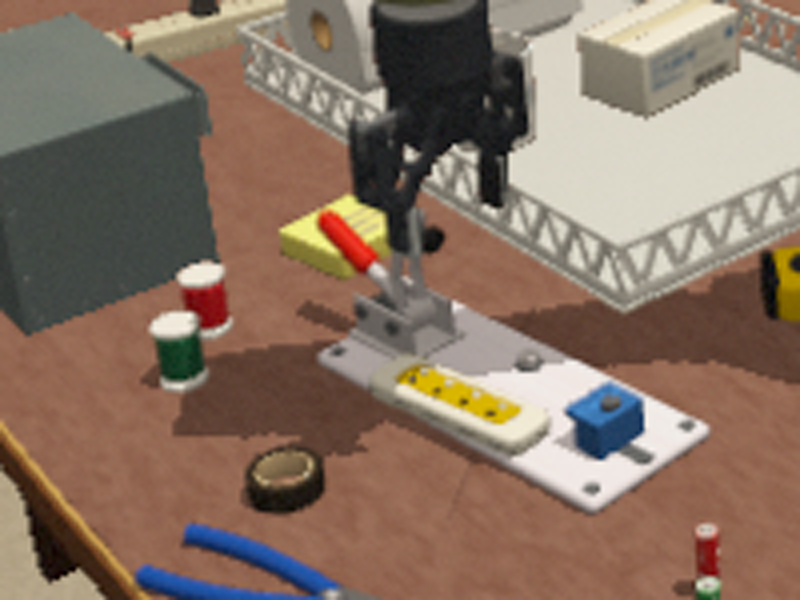

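Emit:
carry_out([
  [[0,0,-5],[0,0,-4]],
  [[0,0,-3],[0,0,-8.5]],
  [[0,0,0],[0,0,-8.5]],
  [[0,0,0],[0,0,-8.5]],
  [[0,0,0],[0,0,-8.5]],
  [[0,0,0],[0,0,-8.5]],
  [[0,0,0],[0,0,-8.5]],
  [[0,0,0],[0,0,-8.5]],
], jaw=8.5)

```text
time: 18.25
eef_pos: [0.402, 0.3741, 0.2193]
tool_rot: [179.1, 0.7, -10.5]
wrist_force: [-0.8, -0.4, 0.1]
width: 0.995
```

Emit:
carry_out([
  [[0,0,0],[0,0,-8.5]],
  [[0,0,0],[0,0,-8.5]],
  [[0,0,0],[0,0,-8.5]],
  [[0,0,0],[0,0,-8.5]],
  [[0,0,0],[0,0,-8.5]],
  [[0,0,0],[0,0,-8.5]],
  [[0,0,0],[0,0,-8.5]],
  [[0,0,0],[0,0,-8.5]],
])

```text
time: 19.05
eef_pos: [0.3976, 0.3697, 0.2075]
tool_rot: [-179.4, 1.9, 58.3]
wrist_force: [0.2, 0.2, -0.1]
width: 0.995
```

```bash
python3 plan.py .4069 .3787 .12 105.3
```

```text
t 19.05 pos [0.3976 0.3697 0.2075] rot [-179.36    1.92   58.28] jig [-32.5  12. ] F [ 0.2  0.2 -0.1] w 0.995 q7 [ 12.  33. -80.  94.  31.  83. -13.]
shift cm [1.54 0.42 8.69] turn [ -1.39   1.55 -47.02] rows 6 per row [0.26 0.07 1.45] [-0.23  0.26 -7.84]
```

Emit:
carry_out([
  [[0,0,0],[-0.5,0.5,-3]],
])

```text
time: 19.15
eef_pos: [0.3972, 0.3692, 0.2057]
tool_rot: [-179.7, 1.5, 61.6]
wrist_force: [0.0, 0.1, -0.3]
width: 1.0
```

```bash
python3 -c "
from station import *
o=get_obs();print(o['qpos'].round(1),o['qd'].round(1),o['tool_rot'])"
```

```text
[ 12.7  32.4 -80.2  94.3  31.8  82.5  -9.7] [ 4.5 -3.  -4.6  7.   3.2 -6.6 25.9] [-179.67566761    1.50870634   61.60509546]
```

Emit:
carry_out([
  [[0,0,0],[-0.2,0.5,-6]],
  [[0,0,0],[0,0.5,-6]],
])

```text
time: 19.35
eef_pos: [0.3957, 0.3685, 0.2027]
tool_rot: [-179.5, 0.6, 74.1]
wrist_force: [0.0, 0.5, 0.3]
width: 0.991
```

```bash
python3 -c "
from station import *
o=get_obs();print(o['qpos'].round(1),o['qd'].round(1),o['tool_rot'])"
```

```text
[ 14.1  32.5 -81.5  95.4  32.2  81.4   2.5] [ 7.   0.4 -5.4  5.1  0.4 -5.8 61.3] [-179.53133974    0.58603377   74.10300137]
```

```bash
python3 plan.py .4069 .3787 .13 105.3
```

```text
t 19.35 pos [0.3957 0.3685 0.2027] rot [-179.53    0.59   74.1 ] jig [-31.6   9.9] F [0.  0.5 0.3] w 0.991 q7 [ 14.  33. -81.  95.  32.  81.   2.]
shift cm [1.36 0.86 7.25] turn [ -0.62   0.44 -31.2 ] rows 4 per row [0.34 0.21 1.81] [-0.15  0.11 -7.8 ]
```

Emit:
carry_out([
  [[0.7,0.4,3],[-0.3,0.2,0]],
  [[0.7,0.4,3.5],[-0.3,0.2,0]],
  [[0,0,0],[0,0,0]],
])

```text
time: 19.65
eef_pos: [0.4056, 0.3781, 0.1324]
tool_rot: [180.0, 0.4, 74.4]
wrist_force: [-0.4, -0.8, 1.1]
width: 0.994
```

```bash
python3 plan.py .4069 .3787 .11 105.3;python3 -c "
from station import *
o=get_obs();print(o['qpos'].round(1),o['qd'].round(1),o['tool_rot'])"
```

```text
t 19.65 pos [0.4056 0.3781 0.1324] rot [179.99   0.35  74.37] jig [-39.4  21.3] F [-0.4 -0.8  1.1] w 0.994 q7 [ 10.  37. -76.  99.  37.  75.  -0.]
shift cm [0.11 0.11 2.24] turn [ -0.08   0.35 -30.93] rows 4 per row [0.03 0.03 0.56] [-0.02  0.09 -7.73]
[  9.7  36.8 -76.2  98.6  37.1  75.2  -0. ] [ 1.1 -1.9 -3.2 -2.2 -2.   2.3  1. ] [179.98893344   0.35222531  74.36557588]
```

Emit:
carry_out([
  [[0,0,0.3],[0,0.2,-8]],
  [[0,0,0.3],[0,0,-8]],
  [[0,0,0.3],[0,0,-8]],
  [[0,0,0.3],[0,0,-7]],
  [[0,0,0],[0,0,0]],
])

```text
time: 20.15
eef_pos: [0.4025, 0.3774, 0.1219]
tool_rot: [-179.6, 0.2, 106.6]
wrist_force: [-0.3, -0.8, -0.0]
width: 0.999
```

```bash
python3 plan.py .4069 .3787 .02 105.3;python3 -c "
from station import *
o=get_obs();print(o['qpos'].round(1))"; python3 meter.py w15 0.028
```

```text
t 20.15 pos [0.4025 0.3774 0.1219] rot [-1.7961e+02  1.7000e-01  1.0664e+02] jig [-39.2  18.2] F [-0.3 -0.8 -0. ] w 0.999 q7 [ 11.  41. -80.  99.  42.  77.  29.]
shift cm [ 0.03  0.52 10.19] turn [-0.39  0.17  1.34] rows 3 per row [0.01 0.17 3.4 ] [-0.13  0.06  0.45]
[ 11.3  41.5 -80.3  99.4  41.9  76.9  28.9]
0.91 [322.3, 205.2] rect mm ((415.069091796875, 381.18853759765625), (142.32029724121094, 43.682281494140625), 15.882135391235352)
[[340.6000061035156, 382.70001220703125], [352.6000061035156, 340.70001220703125], [489.5, 379.70001220703125], [477.5, 421.70001220703125]]
```

View pics/w15.png

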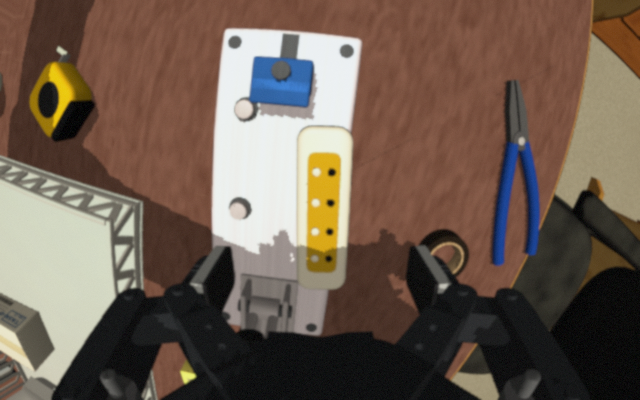

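Emit:
carry_out([
  [[0,0.3,3.5],[-0.3,0.1,-0.5]],
  [[0,0,3.5],[-0.1,0,-0.5]],
  [[0,0,2.0],[0,0,0]],
  [[0,0,0.6],[0,0,0]],
])

```text
time: 20.65
eef_pos: [0.4072, 0.3795, 0.027]
tool_rot: [179.7, -0.0, 106.4]
wrist_force: [0.1, -0.2, 0.2]
width: 0.995
```

```bash
python3 plan.py .405 .3783 .0105 105.6
```

```text
t 20.65 pos [0.4072 0.3795 0.027 ] rot [ 1.7966e+02 -2.0000e-02  1.0645e+02] jig [-40.5  23.1] F [ 0.1 -0.2  0.2] w 0.995 q7 [  7.  47. -73. 104.  49.  68.  25.]
shift cm [-0.06 -0.26  1.65] turn [ 0.34 -0.02  0.85] rows 1 per row [-0.06 -0.26  1.65] [ 0.34 -0.02  0.85]
```

Emit:
carry_out([
  [[-0.1,-0.3,1.0],[0.3,0,0.8]],
  [[0,0,0.4],[0,0,0]],
  [[0,0,0.1],[0,0,0]],
], jaw=6.0)

```text
time: 20.95
eef_pos: [0.4049, 0.3782, 0.0128]
tool_rot: [179.9, -0.0, 105.3]
wrist_force: [0.2, -0.2, 0.2]
width: 0.705
```

Emit:
carry_out([
  [[0,0,0],[0,0,0]],
  [[0,0,0],[0,0,0]],
  [[0,0,0],[0,0,0]],
  [[0,0,0],[0,0,0]],
], jaw=3.4)

```text
time: 21.35
eef_pos: [0.4057, 0.3792, 0.0151]
tool_rot: [179.8, -0.1, 105.3]
wrist_force: [-0.8, 0.6, -0.7]
width: 0.486
```

```bash
python3 plan.py j -6 16 .013 99.6; python3 meter.py w16 0.028
```

```text
t 21.35 pos [0.4057 0.3792 0.0151] rot [ 1.7977e+02 -1.2000e-01  1.0526e+02] jig [-40.5  21.5] F [-0.8  0.6 -0.7] w 0.486 q7 [  7.  47. -72. 104.  49.  67.  24.]
shift cm [-3.38 -0.89  0.2 ] turn [ 0.23 -0.13  5.66] rows 1 per row [-3.38 -0.89  0.2 ] [ 0.23 -0.13  5.66]
0.63 [320.3, 228.4] rect mm ((398.4564514160156, 375.30474853515625), (106.32266998291016, 42.73474884033203), 15.778329849243164)
[[341.5, 381.3999938964844], [353.1000061035156, 340.29998779296875], [455.3999938964844, 369.20001220703125], [443.79998779296875, 410.29998779296875]]
```

View pics/w16.png

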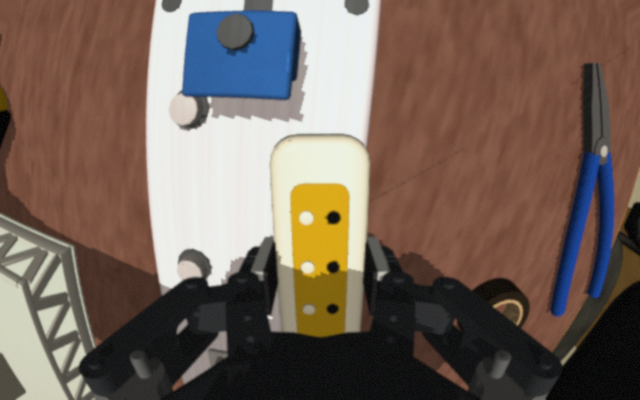

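Emit:
carry_out([
  [[-0.5,-0.6,-0.1],[0.2,-0.1,3]],
  [[-1,-0.2,0],[0,0,2.7]],
  [[0,0,0],[0,0,0]],
])

```text
time: 21.75
eef_pos: [0.401, 0.3622, 0.0158]
tool_rot: [-180.0, -0.0, 99.4]
wrist_force: [-0.3, -0.6, -0.4]
width: 0.486
```

```bash
python3 plan.py j -6 15.5 .0155 99.6
```

```text
t 21.75 pos [0.401  0.3622 0.0158] rot [-1.7999e+02 -3.0000e-02  9.9400e+01] jig [-24.5  14.1] F [-0.3 -0.6 -0.4] w 0.486 q7 [  9.  46. -72. 106.  48.  66.  19.]
shift cm [-1.85  0.15  0.03] turn [-0.01 -0.03 -0.2 ] rows 1 per row [-1.85  0.15  0.03] [-0.01 -0.03 -0.2 ]
```

Emit:
carry_out([
  [[-0.8,0.1,0],[0,0,0]],
  [[-0.8,0.1,0],[0,0,0]],
  [[0,0,0],[0,0,0]],
])

```text
time: 22.05
eef_pos: [0.4061, 0.346, 0.0158]
tool_rot: [180.0, -0.0, 99.6]
wrist_force: [-1.1, -0.1, -0.3]
width: 0.489
```

```bash
python3 plan.py j -5 -2.4 .0155 99.6; python3 meter.py w17 .028
```

```text
t 22.05 pos [0.4061 0.346  0.0158] rot [ 1.800e+02 -4.000e-02  9.958e+01] jig [-7.7 16.4] F [-1.1 -0.1 -0.3] w 0.489 q7 [ 11.  45. -73. 107.  48.  66.  20.]
shift cm [-0.27 -1.88  0.03] turn [ 0.   -0.04 -0.02] rows 1 per row [-0.27 -1.88  0.03] [ 0.   -0.04 -0.02]
0.91 [320.4, 230.1] rect mm ((399.2337646484375, 343.06451416015625), (107.90047454833984, 44.026798248291016), 10.081730842590332)
[[342.29998779296875, 355.29998779296875], [350.0, 311.8999938964844], [456.20001220703125, 330.79998779296875], [448.5, 374.20001220703125]]
```

View pics/w17.png

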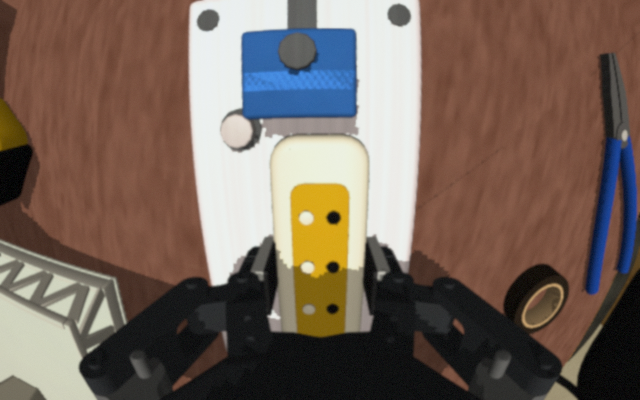

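Emit:
carry_out([
  [[0,-0.7,0],[0,0,0]],
  [[0,-0.5,0],[0,0,0]],
  [[0,0,0],[0,0,0]],
])

```text
time: 22.45
eef_pos: [0.3922, 0.3456, 0.0161]
tool_rot: [-180.0, -0.1, 99.7]
wrist_force: [-0.2, 0.7, 0.2]
width: 0.485
```

```bash
python3 plan.py j -5 -2.4 .0155 99.6
```

```text
t 22.45 pos [0.3922 0.3456 0.0161] rot [-1.7999e+02 -1.3000e-01  9.9690e+01] jig [-9.6  2.6] F [-0.2  0.7  0.2] w 0.485 q7 [ 12.  44. -74. 109.  47.  65.  19.]
shift cm [-0.46 -0.5   0.06] turn [-0.01 -0.13  0.09] rows 1 per row [-0.46 -0.5   0.06] [-0.01 -0.13  0.09]
```

Slow approach to the stop.

Emit:
carry_out([
  [[-0.2,-0.2,0.05],[0,0,0]],
  [[-0.1,-0.15,0],[0,0,0]],
])

```text
time: 22.65
eef_pos: [0.3889, 0.3423, 0.0157]
tool_rot: [180.0, -0.1, 99.7]
wrist_force: [2.8, 3.0, -1.6]
width: 0.494
```

Emit:
carry_out([
  [[0,-0.15,0],[0,0,0]],
  [[0,-0.15,0],[0,0,0]],
])

```text
time: 22.85
eef_pos: [0.3886, 0.3424, 0.0165]
tool_rot: [179.7, -0.2, 99.7]
wrist_force: [6.1, 1.3, -2.3]
width: 0.487
```

```bash
python3 plan.py j -5 -2.4 .0155 99.6
```

```text
t 22.85 pos [0.3886 0.3424 0.0165] rot [179.7   -0.25  99.66] jig [-7.  -1.4] F [ 6.1  1.3 -2.3] w 0.487 q7 [ 12.  44. -74. 110.  47.  65.  19.]
shift cm [-0.21 -0.1   0.1 ] turn [ 0.3  -0.25  0.06] rows 1 per row [-0.21 -0.1   0.1 ] [ 0.3  -0.25  0.06]
```

Emit:
carry_out([
  [[-0.25,0.05,0.05],[0,0,0]],
  [[-0.2,0,0.05],[0,0,0]],
])

```text
time: 23.05
eef_pos: [0.3902, 0.3379, 0.0156]
tool_rot: [179.7, -0.3, 99.6]
wrist_force: [-0.6, -0.1, -0.7]
width: 0.488
```

Emit:
carry_out([
  [[-0.15,0,0],[0,0,0]],
  [[-0.15,0,0],[0,0,0]],
])

```text
time: 23.25
eef_pos: [0.3903, 0.3352, 0.0156]
tool_rot: [179.7, -0.3, 99.7]
wrist_force: [0.6, 7.9, -3.9]
width: 0.486
```

```bash
python3 plan.py j 0 -2.4 .0155 99.6;  python3 meter.py w18 .028
```

```text
t 23.25 pos [0.3903 0.3352 0.0156] rot [179.69  -0.33  99.66] jig [ 0.3 -0.9] F [ 0.6  7.9 -3.9] w 0.486 q7 [ 13.  44. -74. 110.  47.  64.  20.]
shift cm [ 0.03 -0.15  0.01] turn [ 0.31 -0.33  0.06] rows 1 per row [ 0.03 -0.15  0.01] [ 0.31 -0.33  0.06]
0.79 [321.3, 244.4] rect mm ((389.72552490234375, 333.52801513671875), (94.84407806396484, 43.354522705078125), 9.959648132324219)
[[339.29998779296875, 346.70001220703125], [346.79998779296875, 304.0], [440.20001220703125, 320.3999938964844], [432.70001220703125, 363.1000061035156]]
```

View pics/w18.png

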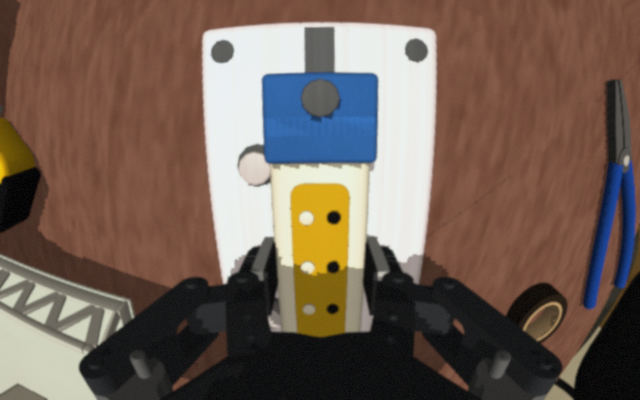

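Emit:
carry_out([
  [[0,-0.1,0],[0,0,0]],
  [[0,-0.1,0.05],[0,0,0]],
  [[-0.05,-0.05,0.05],[0,0,0]],
])

```text
time: 23.65
eef_pos: [0.3901, 0.3353, 0.0156]
tool_rot: [179.4, -0.4, 99.6]
wrist_force: [2.1, 3.6, 2.9]
width: 0.487
```

Emit:
carry_out([
  [[0,0,0],[0,0,0]],
  [[0,0,0],[0,0,0]],
  [[0,0,0],[0,0,0]],
  [[0,0,0],[0,0,0]],
], jaw=6.5)

```text
time: 24.05
eef_pos: [0.3888, 0.3337, 0.0149]
tool_rot: [179.6, -0.3, 99.6]
wrist_force: [0.3, -0.3, 0.5]
width: 0.764
```

```bash
python3 plan.py j 0 -2.4 .0155 99.6;  python3 meter.py w19 .028;python3 - <<'E'
from h import *
c=capture("scene");save(c["pixels"],"s19",(120,320,180,330),4)
E
```

```text
t 24.05 pos [0.3888 0.3337 0.0149] rot [179.6   -0.26  99.64] jig [ 1.5 -2.7] F [ 0.3 -0.3  0.5] w 0.764 q7 [ 14.  43. -74. 111.  47.  64.  20.]
shift cm [ 0.15  0.03 -0.05] turn [ 0.4  -0.26  0.04] rows 1 per row [ 0.15  0.03 -0.05] [ 0.4  -0.26  0.04]
```

View pics/w19.png

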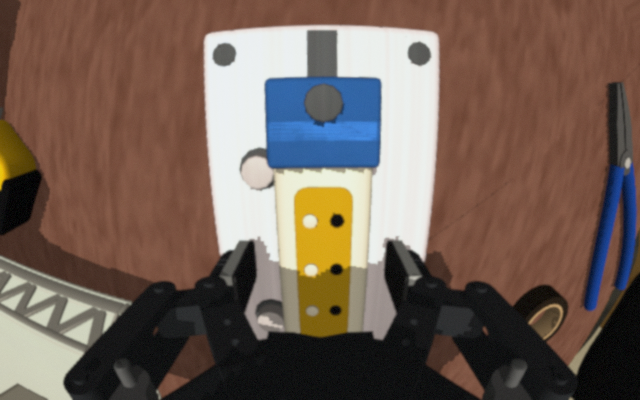

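View pics/s19.png

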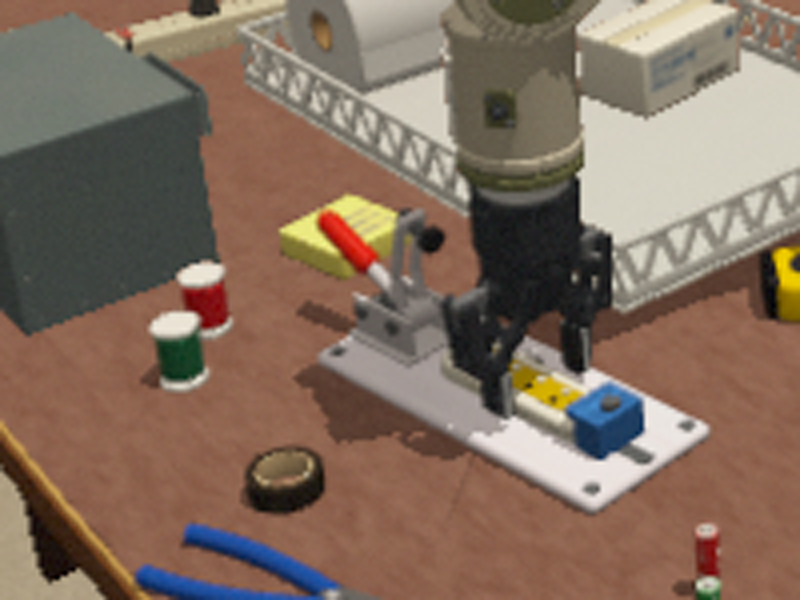

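Emit:
carry_out([
  [[-0.6,0,0],[0.3,-0.2,0]],
  [[-0.3,0,0],[0,0,0]],
  [[-0.15,0,0],[0,0,0]],
])

```text
time: 24.5
eef_pos: [0.3906, 0.324, 0.0153]
tool_rot: [179.9, -0.2, 99.7]
wrist_force: [-1.3, 9.4, 1.0]
width: 0.761
```

Emit:
carry_out([
  [[-0.15,0,0],[0,0,0]],
  [[-0.15,0,0],[0,0,0]],
])

```text
time: 24.7
eef_pos: [0.3907, 0.324, 0.0164]
tool_rot: [179.8, -0.6, 99.8]
wrist_force: [-0.3, 6.0, 0.3]
width: 0.762
```

Emit:
carry_out([
  [[-0.1,-0.15,0],[0,0,0]],
  [[-0.1,-0.15,0],[0,0,0]],
  [[0,-0.1,0],[0,0,0]],
])

```text
time: 25.0
eef_pos: [0.3885, 0.3238, 0.0179]
tool_rot: [179.6, -0.9, 99.8]
wrist_force: [-0.1, 1.3, -0.8]
width: 0.758
```

Emit:
carry_out([
  [[0.6,0,0],[0,0.3,0]],
  [[0.6,0,0],[0,0.2,0]],
  [[0,0,0],[0,0,0]],
])

```text
time: 25.3
eef_pos: [0.386, 0.3353, 0.0177]
tool_rot: [179.7, -1.3, 99.7]
wrist_force: [-0.2, 0.0, 0.4]
width: 0.757
```

```bash
python3 plan.py j 0 -30 .12 99.6; python3 - <<'E'
from h import *
c=capture("wrist");save(c["pixels"],"w20",(200,440,50,250),3)
E
```

```text
t 25.3 pos [0.386  0.3353 0.0177] rot [179.65  -1.33  99.72] jig [-0.4 -5.2] F [-0.2  0.   0.4] w 0.757 q7 [ 15.  43. -75. 111.  47.  63.  20.]
shift cm [  0.2   -2.42 -10.25] turn [ 0.35 -1.33  0.12] rows 3 per row [ 0.07 -0.81 -3.42] [ 0.12 -0.44  0.04]
```

View pics/w20.png

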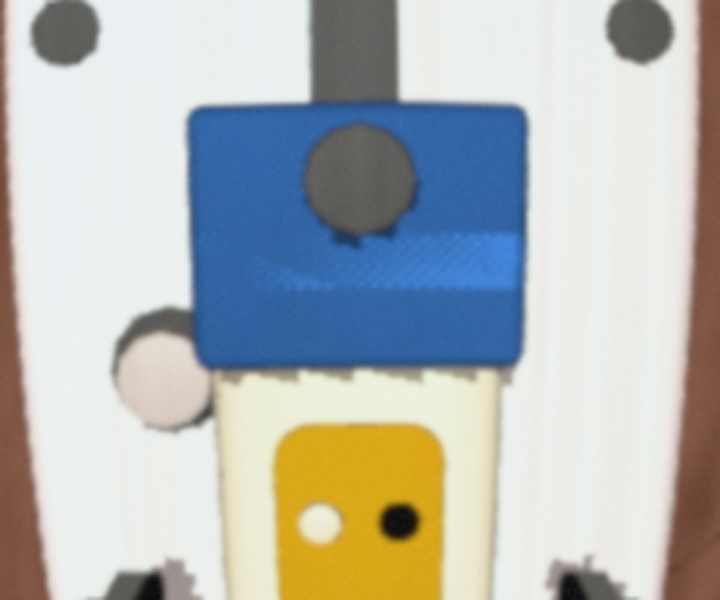

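Emit:
carry_out([
  [[0,0,-3],[0.2,-0.6,0]],
  [[0,0,-4],[0.2,-0.6,0]],
  [[0,0,-1],[0,0,8]],
  [[0,0,0],[0,0,8]],
  [[0,0,0],[0,0,8]],
  [[0,0,0],[0,0,8]],
  [[0,0,-1],[0,0,8]],
])

```text
time: 26.05
eef_pos: [0.3843, 0.332, 0.1088]
tool_rot: [-179.8, 0.3, 58.4]
wrist_force: [0.3, 0.5, -0.1]
width: 0.762
```

```bash
python3 plan.py j 0 -10 .2 10; python3 - <<'E'
from h import *
c=capture("scene");save(c["pixels"],"s21",(120,320,180,330),4)
E
```

```text
t 26.05 pos [0.3843 0.332  0.1088] rot [-179.76    0.35   58.43] jig [ 2.5 -7.4] F [ 0.3  0.5 -0.1] w 0.762 q7 [ 16.  30. -75. 107.  31.  68. -11.]
shift cm [-0.04 -0.39 -9.12] turn [-0.08  0.43 48.43] rows 6 per row [-0.01 -0.07 -1.52] [-0.01  0.07  8.07]
```

View pics/s21.png

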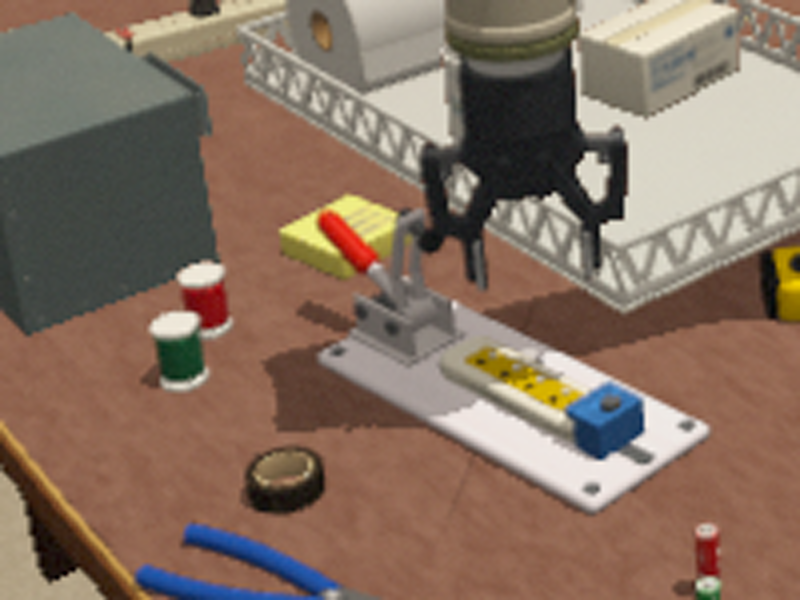

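Meter lies home. Continue up, closing the jaws and turning, then over the clamp.

Emit:
carry_out([
  [[0,0,-1.5],[0,0,8]],
  [[0,0,-1.5],[0,0,8]],
  [[0,0,-2],[0,0,8]],
  [[0,0,-2],[0,0,8]],
  [[0,0,-2],[0,0,8]],
  [[0,0,-2],[0,0,8]],
], jaw=0)

```text
time: 26.7
eef_pos: [0.3837, 0.3314, 0.2213]
tool_rot: [179.7, 0.6, 9.5]
wrist_force: [0.7, 1.5, -0.4]
width: 0.001
```

```bash
python3 plan.py j 0 260 .24 9.6
```

```text
t 26.7 pos [0.3837 0.3314 0.2213] rot [179.72   0.57   9.52] jig [ 3.  -8.1] F [ 0.7  1.5 -0.4] w 0.001 q7 [ 16.  17. -71.  99.  16.  77. -49.]
shift cm [26.79 -0.35 -2.14] turn [ 0.28  0.57 -0.08] rows 6 per row [ 4.47 -0.06 -0.36] [ 0.05  0.1  -0.01]
```

Emit:
carry_out([
  [[4.5,0,-0.3],[0.1,0.1,0]],
  [[4.5,0,-0.3],[0,0.1,0]],
  [[4.5,0,-0.3],[0,0.1,0]],
  [[4.5,0,0],[0,0,0]],
  [[4.5,0,0],[0,0,0]],
  [[4.5,0,0],[0,0,0]],
])

```text
time: 27.3
eef_pos: [0.6564, 0.3785, 0.2343]
tool_rot: [179.2, -0.3, 10.4]
wrist_force: [1.0, 0.8, 1.8]
width: -0.0
```

```bash
python3 plan.py j 0 258 .06 9.6; python3 - <<'E'
from plan import *
o=get_obs();c=capture("wrist");save(c["pixels"],"w22")
print(proj(c,[*J2W(0,230),.086],o))
E
```

```text
t 27.3 pos [0.6564 0.3785 0.2343] rot [179.21  -0.32  10.37] jig [  2.2 268.6] F [1.  0.8 1.8] w -0.0 q7 [ -7.  46. -55.  56.  37.  93. -40.]
shift cm [-1.16 -0.48 17.42] turn [ 0.79 -0.32  0.76] rows 4 per row [-0.29 -0.12  4.35] [ 0.2  -0.08  0.19]
[278.27043963 175.35611553]
```

View pics/w22.png

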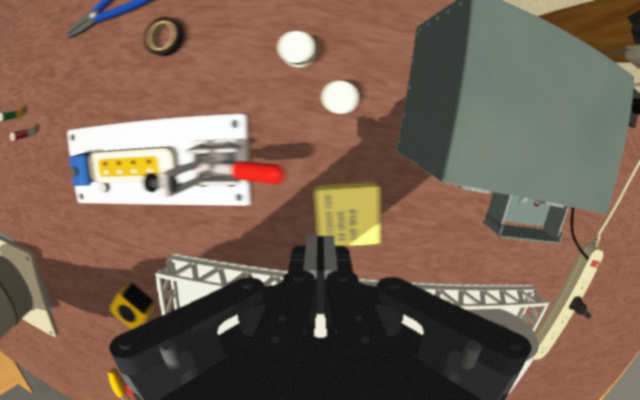

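```bash
python3 - <<'E'
from plan import *
o=get_obs();c=capture("wrist")
for p in [(400,150),(445,180),(416,28),(468,0),(490,230),(500,190),(547,240)]: print(p,[W2J(atz(c,p,z,o)).round(0).tolist() for z in (0,.06,.12)])
t=capture("top")
for p in [(113,118),(183,118),(190,75),(203,72)]: print(p,[W2J(atz(t,p,z)).round(0).tolist() for z in (0,.06,.12)])
for p in [(314,185),(380,180),(380,245),(320,245)]: print("note",W2J(atz(c,p,.015,o)).round(0))
E
```

```text
(400, 150) [[-11.0, 376.0], [-21.0, 359.0], [-30.0, 343.0]]
(445, 180) [[26.0, 441.0], [11.0, 414.0], [-4.0, 387.0]]
(416, 28) [[-165.0, 392.0], [-150.0, 373.0], [-134.0, 354.0]]
(468, 0) [[-216.0, 465.0], [-192.0, 434.0], [-168.0, 403.0]]
(490, 230) [[100.0, 527.0], [73.0, 486.0], [46.0, 445.0]]
(500, 190) [[39.0, 532.0], [21.0, 490.0], [4.0, 449.0]]
(547, 240) [[124.0, 655.0], [93.0, 593.0], [62.0, 531.0]]
(113, 118) [[-242.0, 401.0], [-215.0, 379.0], [-187.0, 357.0]]
(183, 118) [[-25.0, 368.0], [-8.0, 348.0], [10.0, 328.0]]
(190, 75) [[14.0, 502.0], [29.0, 476.0], [45.0, 450.0]]
(203, 72) [[56.0, 506.0], [69.0, 480.0], [83.0, 453.0]]
note [ 31. 270.]
note [ 24. 349.]
note [111. 355.]
note [110. 278.]
```

Emit:
carry_out([
  [[-1.0,-0.4,0],[0.4,-0.2,8.4]],
  [[0,0,0],[0.3,0,8.4]],
  [[0,0,0],[0,0,8.4]],
  [[0,0,0],[0,0,8.4]],
  [[0,0,0],[0,0,8.4]],
  [[0,0,0],[0,0,8.4]],
  [[0,0,0],[0,0,8.4]],
  [[0,0,0],[0,0,8.4]],
])

```text
time: 28.25
eef_pos: [0.6372, 0.3821, 0.2296]
tool_rot: [179.6, 0.0, -58.0]
wrist_force: [-0.5, 0.2, 0.1]
width: 0.001
```

Emit:
carry_out([
  [[0,0,0],[0,0,8.4]],
  [[0,0,0],[0,0,8.4]],
  [[0,0,0],[0,0,5]],
  [[0,0,0],[0,0,0]],
])

```text
time: 28.65
eef_pos: [0.6326, 0.3822, 0.2295]
tool_rot: [179.5, -0.3, -80.2]
wrist_force: [-0.4, 0.2, -0.4]
width: -0.003
```

```bash
python3 plan.py j 0 258 .065 -80.4
```

```text
t 28.65 pos [0.6326 0.3822 0.2295] rot [179.52  -0.27 -80.21] jig [ -5.4 245.8] F [-0.4  0.2 -0.4] w -0.003 q7 [ -12.   40.  -42.   60.   26.   88. -128.]
shift cm [ 0.47 -1.36 16.44] turn [ 0.48 -0.27  0.19] rows 4 per row [ 0.12 -0.34  4.11] [ 0.12 -0.07  0.05]
```

Emit:
carry_out([
  [[0.5,-1.6,0],[0.5,-0.2,0.2]],
  [[0,0,4.5],[0,0,0]],
  [[0,0,4.5],[0,0,0]],
  [[0,0,4.0],[0,0,0]],
  [[0,0,2.0],[0,0,0]],
  [[0,0,0],[0,0,0]],
])

```text
time: 29.25
eef_pos: [0.6462, 0.3806, 0.0764]
tool_rot: [-179.9, -0.0, -78.7]
wrist_force: [-0.9, 0.9, 0.2]
width: -0.003
```

```bash
python3 plan.py j 0 250 .065 -80.4; python3 - <<'E'
from plan import *
c=capture("wrist");save(c["pixels"],"w23"); c=capture("scene");save(c["pixels"],"s23",(120,320,180,330),4)
E
```

```text
t 29.25 pos [0.6462 0.3806 0.0764] rot [-1.7989e+02 -3.0000e-02 -7.8670e+01] jig [ -1.5 258.9] F [-0.9  0.9  0.2] w -0.003 q7 [ -11.   47.  -40.   69.   29.   74. -128.]
shift cm [0.13 0.89 1.13] turn [-0.11 -0.03  1.73] rows 1 per row [0.13 0.89 1.13] [-0.11 -0.03  1.73]
```

View pics/s23.png

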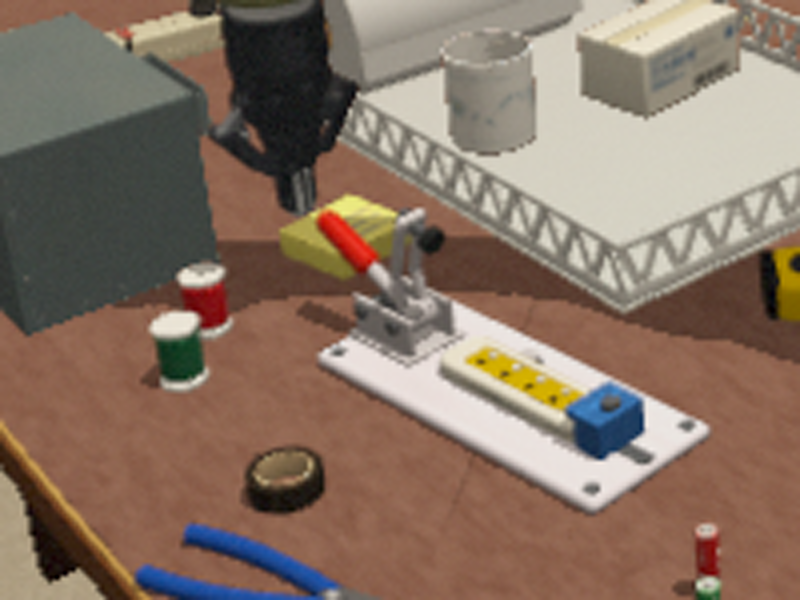

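Emit:
carry_out([
  [[0.1,0,1.4],[0,0,1.5]],
  [[0.1,1.2,0],[0,0,0]],
  [[0,1.5,-0.5],[0,0,0]],
  [[0,1.5,-1],[0,0,0]],
])

```text
time: 29.75
eef_pos: [0.6199, 0.3753, 0.0895]
tool_rot: [-177.8, 0.7, -80.7]
wrist_force: [26.3, 7.4, 10.2]
width: 0.002
```

```bash
python3 plan.py j 0 185 .11 -80.4; python3 - <<'E'
from plan import *
c=capture("scene");save(c["pixels"],"s24",(120,320,180,330),4)
E
```

```text
t 29.75 pos [0.6199 0.3753 0.0895] rot [-177.82    0.66  -80.75] jig [ -0.7 232.1] F [26.3  7.4 10.2] w 0.002 q7 [  -9.   42.  -41.   76.   28.   70. -132.]
shift cm [ 0.08  4.63 -2.23] turn [-2.18  0.65 -0.36] rows 2 per row [ 0.04  2.32 -1.11] [-1.09  0.32 -0.18]
```

View pics/s24.png

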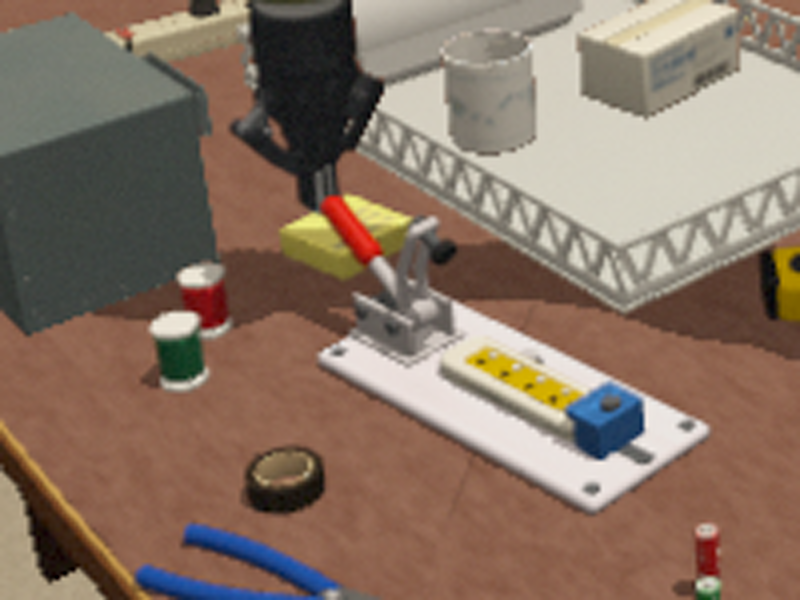

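Emit:
carry_out([
  [[0,0,1.5],[-1,0.3,0]],
  [[0,1.0,0.3],[-1,0.3,0]],
  [[0,1.5,0],[0,0,0]],
])

```text
time: 30.1
eef_pos: [0.6191, 0.3766, 0.0914]
tool_rot: [-176.6, 1.0, -81.4]
wrist_force: [34.7, 8.1, 16.0]
width: -0.005
```

```bash
python3 plan.py j 0 185 .11 -80.4; python3 - <<'E'
from plan import *
c=capture("scene");save(c["pixels"],"s25",(120,320,180,330),4)
E
```

```text
t 30.1 pos [0.6191 0.3766 0.0914] rot [-176.58    1.02  -81.42] jig [ -2.2 231.6] F [34.7  8.1 16. ] w -0.005 q7 [  -8.   41.  -41.   77.   29.   68. -133.]
shift cm [ 0.27  4.53 -2.14] turn [-3.43  0.98 -1.05] rows 2 per row [ 0.14  2.27 -1.07] [-1.71  0.49 -0.53]
```

View pics/s25.png

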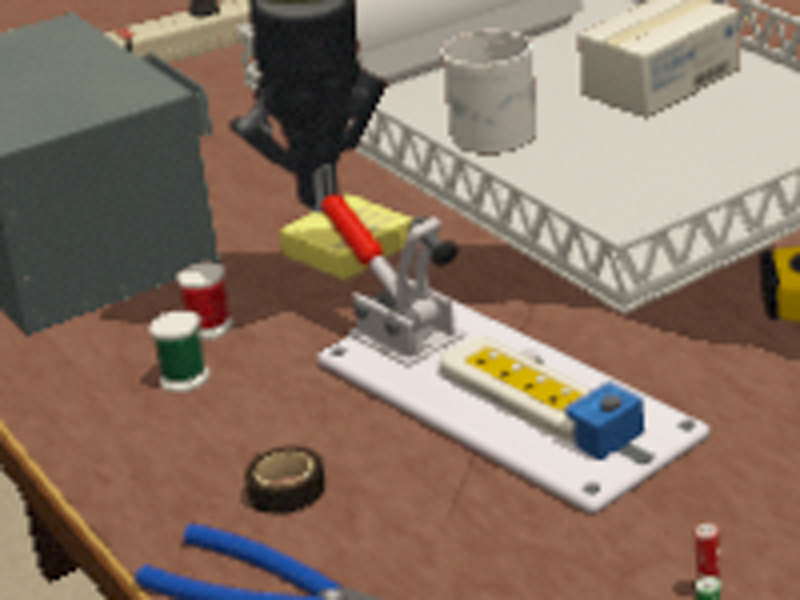

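Emit:
carry_out([
  [[0.2,-2.5,0],[-2,0.5,-0.5]],
  [[0,0,-4],[-1.4,0.5,-0.5]],
  [[0,0,-4],[0,0,0]],
  [[0,0,0],[0,0,0]],
], jaw=6)

```text
time: 30.55
eef_pos: [0.6458, 0.3775, 0.1817]
tool_rot: [-179.4, 0.1, -80.6]
wrist_force: [0.6, 0.7, 0.5]
width: 0.683
```

```bash
python3 plan.py j 0 212 .17 -80.4; python3 - <<'E'
from plan import *
c=capture("scene");save(c["pixels"],"s26",(120,320,180,330),4)
E
```

```text
t 30.55 pos [0.6458 0.3775 0.1817] rot [-1.7943e+02  1.0000e-01 -8.0620e+01] jig [  1.4 258. ] F [0.6 0.7 0.5] w 0.683 q7 [ -11.   42.  -41.   64.   27.   83. -128.]
shift cm [-0.12  4.61  1.12] turn [-0.57  0.1  -0.22] rows 1 per row [-0.12  4.61  1.12] [-0.57  0.1  -0.22]
```

View pics/s26.png

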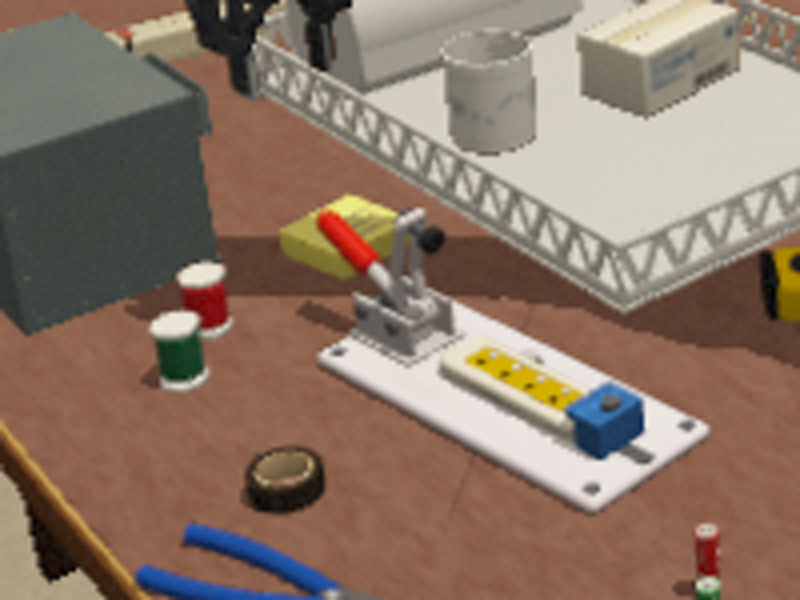

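Emit:
carry_out([
  [[-0.1,4.0,0],[-0.5,0,0]],
  [[0,0.5,0],[0,0,0]],
  [[0,0,4],[0,0,0]],
  [[0,0,4],[0,0,0]],
])

```text
time: 31.0
eef_pos: [0.6003, 0.3728, 0.1012]
tool_rot: [-179.5, 0.2, -80.6]
wrist_force: [0.5, 0.4, -0.9]
width: 0.703
```

```bash
python3 plan.py j 0 212 .062 -80.4; python3 - <<'E'
from plan import *
c=capture("wrist");save(c["pixels"],"w27")
E
```

```text
t 31.0 pos [0.6003 0.3728 0.1012] rot [-179.54    0.23  -80.62] jig [ -1.5 212.3] F [ 0.5  0.4 -0.9] w 0.703 q7 [  -8.   40.  -42.   77.   27.   72. -132.]
shift cm [0.17 0.06 3.92] turn [-0.46  0.23 -0.22] rows 1 per row [0.17 0.06 3.92] [-0.46  0.23 -0.22]
```

View pics/w27.png

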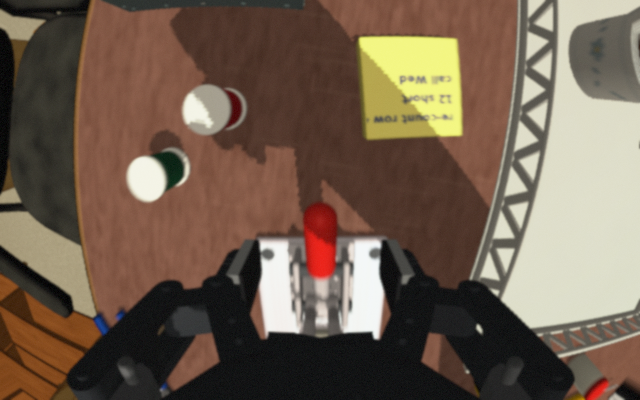

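Emit:
carry_out([
  [[0.1,0,3.2],[-0.4,0.2,0]],
  [[0,0,0.8],[0,0,0]],
])

```text
time: 31.25
eef_pos: [0.5979, 0.3688, 0.0521]
tool_rot: [179.6, -0.3, -80.6]
wrist_force: [-0.3, -1.5, -0.7]
width: 0.698
```

Emit:
carry_out([
  [[0,0,0],[0,0,0]],
  [[0,0,0],[0,0,0]],
  [[0,0,0],[0,0,0]],
  [[0,0,0],[0,0,0]],
  [[0,0,0],[0,0,0]],
], jaw=1)

```text
time: 31.75
eef_pos: [0.5975, 0.3724, 0.056]
tool_rot: [179.7, 0.1, -80.5]
wrist_force: [1.3, 1.9, -11.4]
width: 0.218
```

```bash
python3 plan.py j 0 190 .088 -80.4; python3 - <<'E'
from plan import *
c=capture("scene");save(c["pixels"],"s28",(120,320,180,330),4)
E
```

```text
t 31.75 pos [0.5975 0.3724 0.056 ] rot [ 1.7969e+02  5.0000e-02 -8.0500e+01] jig [ -1.6 209.6] F [  1.3   1.9 -11.4] w 0.218 q7 [  -9.   43.  -41.   78.   28.   69. -133.]
shift cm [ 0.16  1.97 -3.19] turn [ 0.31  0.05 -0.1 ] rows 1 per row [ 0.16  1.97 -3.19] [ 0.31  0.05 -0.1 ]
```

View pics/s28.png

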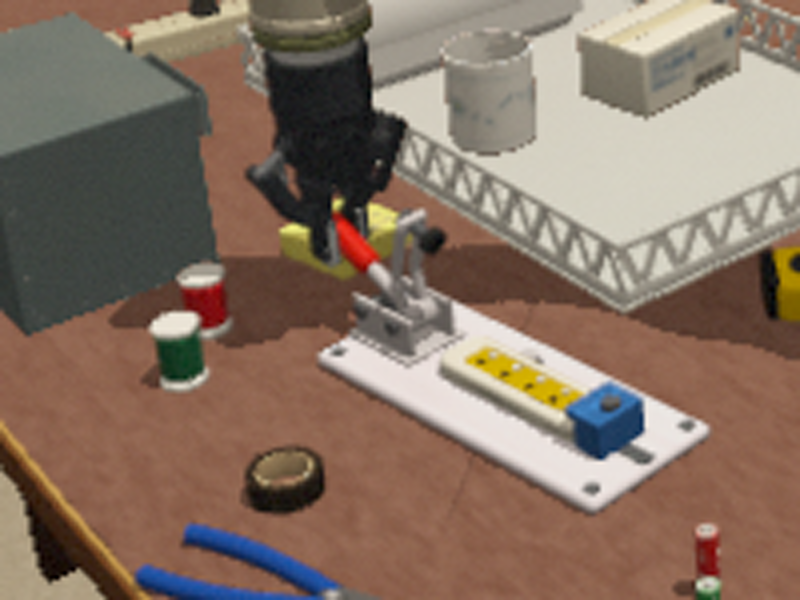

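Emit:
carry_out([
  [[0,0.8,-1.4],[0,0,0]],
  [[0,1.0,-1.2],[0,0,0]],
  [[0,1.2,-1.0],[0,0,0]],
])

```text
time: 32.1
eef_pos: [0.5681, 0.3672, 0.0911]
tool_rot: [179.7, 0.1, -80.5]
wrist_force: [2.8, 3.7, -15.1]
width: 0.218
```

```bash
python3 plan.py j 0 168 .098 -80.4; python3 - <<'E'
from plan import *
c=capture("scene");save(c["pixels"],"s29",(120,320,180,330),4)
E
```

```text
t 32.1 pos [0.5681 0.3672 0.0911] rot [ 1.797e+02  1.100e-01 -8.054e+01] jig [ -1.4 179.7] F [  2.8   3.7 -15.1] w 0.218 q7 [  -7.   38.  -43.   82.   26.   70. -133.]
shift cm [ 0.14  1.17 -0.68] turn [ 0.3   0.11 -0.14] rows 1 per row [ 0.14  1.17 -0.68] [ 0.3   0.11 -0.14]
```

View pics/s29.png

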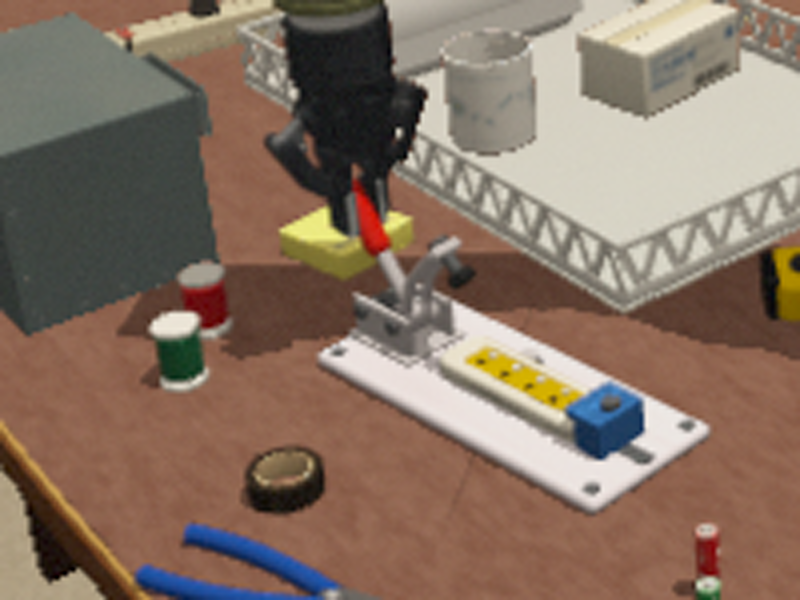

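Emit:
carry_out([
  [[0,1.1,-0.6],[0,0,0]],
  [[0,1.2,-0.5],[0,0,0]],
  [[0,1.3,-0.3],[0,0,0]],
  [[0,1.3,-0.1],[0,0,0]],
  [[0,0.8,0],[0,0,0]],
])

```text
time: 32.65
eef_pos: [0.5056, 0.3561, 0.1093]
tool_rot: [179.7, -0.0, -80.5]
wrist_force: [-0.6, 3.2, -18.0]
width: 0.217
```

```bash
python3 plan.py j 0 112 .108 -80.4; python3 - <<'E'
from plan import *
c=capture("scene");save(c["pixels"],"s30",(120,320,180,330),4)
E
```

```text
t 32.65 pos [0.5056 0.3561 0.1093] rot [ 1.7966e+02 -3.0000e-02 -8.0490e+01] jig [ -1.  116.2] F [ -0.6   3.2 -18. ] w 0.217 q7 [  -5.   31.  -46.   91.   23.   68. -136.]
shift cm [0.1  0.42 0.14] turn [ 0.34 -0.03 -0.09] rows 1 per row [0.1  0.42 0.14] [ 0.34 -0.03 -0.09]
```

View pics/s30.png

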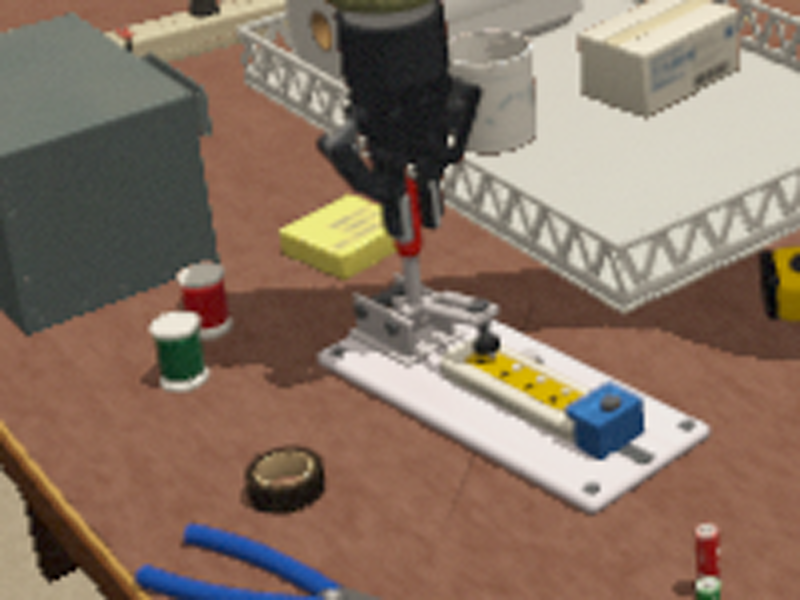

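Nearly shut; ease it a few mm further, release, and lift clear.

Emit:
carry_out([
  [[0,0.4,0.1],[0,0,0]],
  [[0,0.3,0],[0,0,0]],
])

```text
time: 32.9
eef_pos: [0.498, 0.3547, 0.1086]
tool_rot: [179.7, -0.1, -80.5]
wrist_force: [-0.7, 2.0, -18.5]
width: 0.212
```

Emit:
carry_out([
  [[0,0,0],[0,0,0]],
  [[0,0,0],[0,0,0]],
  [[0,0,0],[0,0,0]],
  [[0,0,0],[0,0,0]],
  [[0,0,-4],[0,0,0]],
  [[0,0,-5],[0,0,0]],
  [[0,0,-4],[0,0,0]],
], jaw=6)

```text
time: 33.6
eef_pos: [0.4997, 0.3543, 0.2421]
tool_rot: [179.6, -0.1, -80.6]
wrist_force: [1.1, 0.1, 0.3]
width: 0.705
```

```bash
python3 plan.py j 0 60 .25 -80.4; python3 - <<'E'
from plan import *
c=capture("wrist");save(c["pixels"],"w31");c=capture("scene");save(c["pixels"],"s31",(120,320,180,330),4)
E
```

```text
t 33.6 pos [0.4997 0.3543 0.2421] rot [ 1.7961e+02 -5.0000e-02 -8.0580e+01] jig [ -0.2 110.1] F [1.1 0.1 0.3] w 0.705 q7 [  -3.   24.  -48.   82.   18.   82. -132.]
shift cm [ 0.04  5.01 -0.76] turn [ 0.39 -0.05 -0.18] rows 2 per row [ 0.02  2.51 -0.38] [ 0.2  -0.03 -0.09]
```

View pics/s31.png

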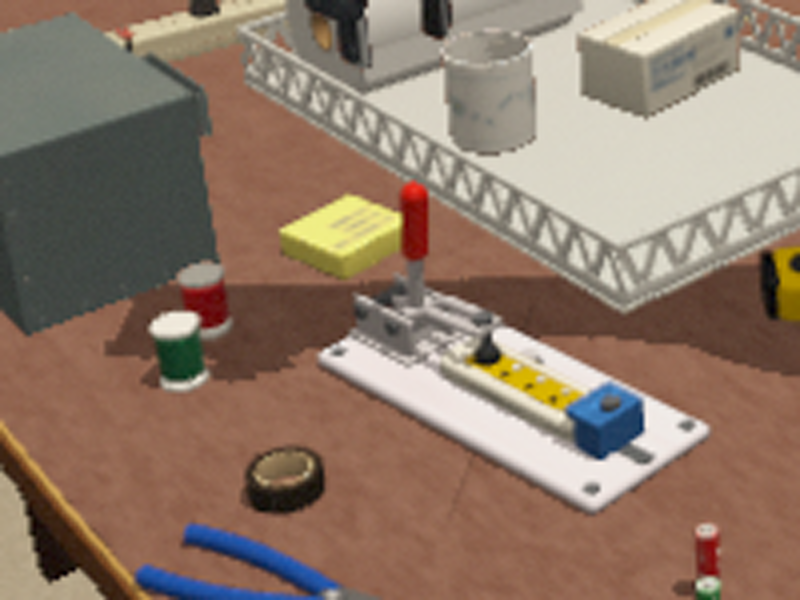

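View pics/w31.png

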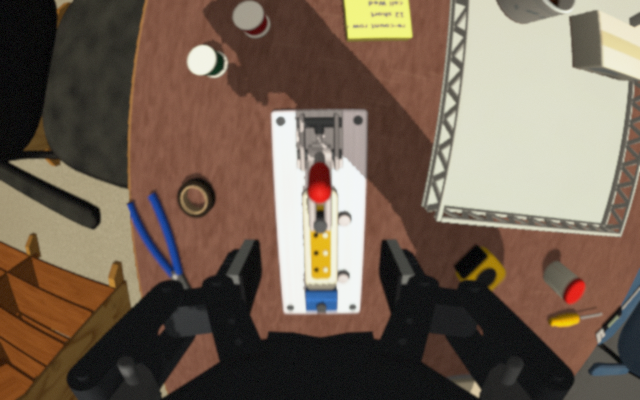

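```bash
python3 - <<'E'
from plan import *
o=get_obs();c=capture("wrist");save(c["pixels"],"w32",(255,385,180,320),4.2)
r=trace("instrument","wrist")[0];m=r["region"].astype(np.uint8)
k=max(cv2.findContours(m,0,2)[0],key=cv2.contourArea).reshape(-1,2)
W=np.array([W2J(atz(c,p,.027,o)) for p in k]);print(W.min(0),W.max(0),cv2.minAreaRect(W.astype(np.float32)))
for x,y in [(30,40),(30,-46)]: print(proj(c,[*J2W(x,y),.022],o))
E
```

```text
[-21.35134832 -55.25065672] [24.44871592 83.46719474] ((1.6545391082763672, 14.10467529296875), (138.64454650878906, 45.81422805786133), 89.8740005493164)
[344.43586993 222.83757918]
[342.67693782 280.38687185]
```

View pics/w32.png

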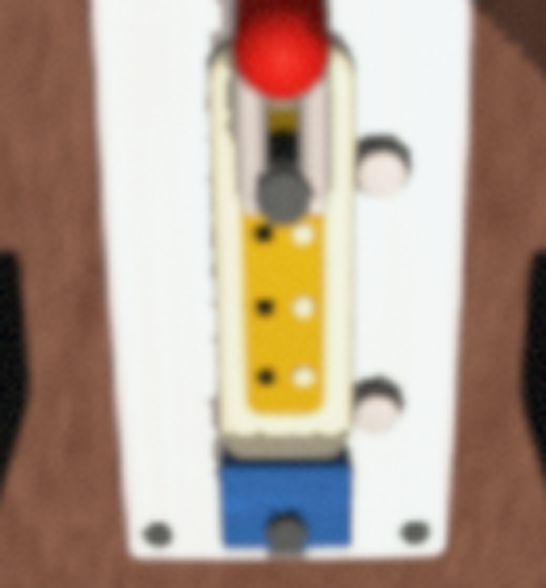

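Emit:
carry_out([
  [[2,0,-2],[0,0,0]],
  [[4,0,0],[0,0,0]],
  [[4.5,0,0],[0,0,0]],
  [[4.5,0,0],[0,0,0]],
  [[4.5,0,0],[0,0,0]],
  [[4.5,0,0],[0,0,0]],
  [[4.5,0,0],[0,0,0]],
  [[0,0,0],[0,0,0]],
])

```text
time: 34.6
eef_pos: [0.5449, 0.061, 0.2504]
tool_rot: [178.8, -0.1, -80.5]
wrist_force: [-0.0, 0.2, -0.5]
width: 0.702
```

```bash
python3 - <<'E'
from plan import *
t=capture("top");save(t["pixels"],"t33",(165,265,160,290),4.5)
s=capture("scene");save(s["pixels"],"s33",(200,300,230,310),8)
r=trace("instrument","top")
for d in r[:1]:
    k=max(cv2.findContours(d["region"].astype(np.uint8),0,2)[0],key=cv2.contourArea).reshape(-1,2)
    W=np.array([W2J(atz(t,p,.027)) for p in k]);print(d["p"],W.min(0),W.max(0),cv2.minAreaRect(W.astype(np.float32)))
for n,z in [("tape_measure",.036),("red_jar",.076),("screwdriver",.014)]:
    q=boxes_of(n,"top"); print(n,[(d["position"],round(d["p"],2)) for d in q[:2]])
print(get_obs()["wrist_force"],get_obs()["eef_pos"])
E
```

```text
0.77 [-21.75886109 -49.26963804] [24.71687142 83.44896624] ((1.4393157958984375, 17.11139678955078), (132.73464965820312, 46.446651458740234), 89.79744720458984)
tape_measure []
red_jar [([345.9, 238.2], 0.77)]
screwdriver [([381.2, 274.4], 0.87)]
[-0.78704923  0.47994283  0.81557968] [0.54369341 0.07084656 0.25199517]
```

View pics/t33.png

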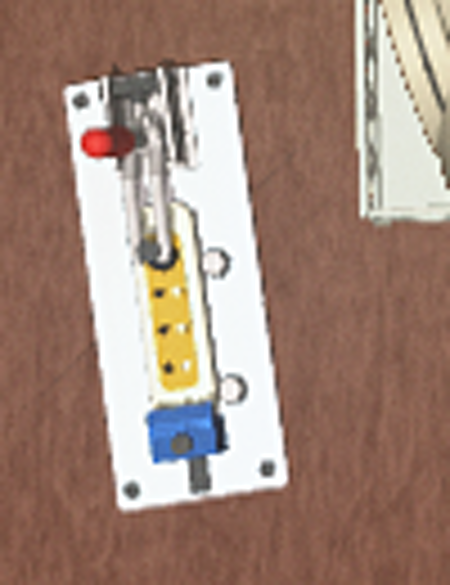

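View pics/s33.png

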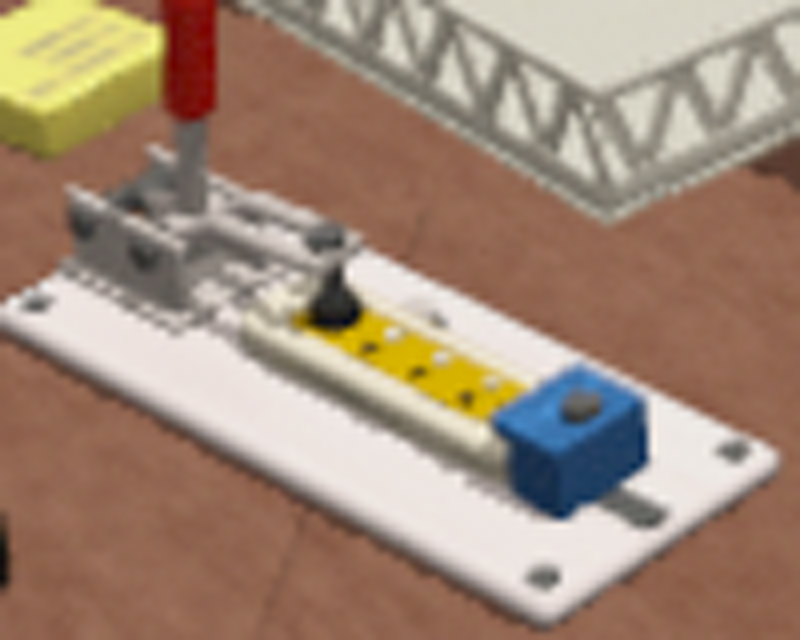

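```bash
python3 - <<'E'
from station import *
print(finish_job())
E
```

```text
the job is handed in; nothing more can be done
None
```

The job is handed in at about 35 s of the 72 s allowed: the meter is in the jig, with the clamp snapped shut and its pad on the meter. No verdict is reported.

**What I did**
- I pushed the handle over with closed fingers to open the clamp, then picked up the meter.
- While lowering it, the meter's far end caught the raised clamp pad and tilted in the grip. I levelled it on the plate, turned the gripper round and regripped.
- I slid it under the lip against the stop, with about 6 N on the wrist. I then pushed it against the pins, with about 8–9 N.
- Pushing the handle shut with closed fingers stalled at about 35 N on the wrist. I gripped the handle instead, swung it shut and released it.

**Last checks**
- **Clamp and robot:** the pictures show the clamp shut with its pad on the meter, and the robot well clear.
- **Squareness and pins:** the meter is square to the jig within about 0.2° and touches the pins by eye. Its measured centre is about 1.5 mm past the nominal position towards the pins, which is within the camera error.
- **Bystanders:** the red jar and screwdriver have not moved. The network missed the tape measure in the last top view; it looked in place in the wrist view before that. I made no final network check of the amber jar, and the arm did not go near it after the pick-up.
- **Gap at the stop:** two camera checks put the meter's far end at 83.4 mm, against 81.3 mm if fully home. About 1 mm of that is the network outlining the meter too large. That leaves a possible gap of about 1 mm, inside the 2.5 mm tolerance. The arm was still pressing the meter towards the stop when I released it.
- **Not measured:** the pad's force on the meter.

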